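# Pack the column-change kit into its fitted tray

### The arm

A 6-joint arm with a two-finger parallel gripper is mounted at the origin on a cart in front of the work surface, level with it; the furniture and walls round the work are solid. World frame = base frame: x ahead of the robot, y to its left, z up, the work surface at z = 0. Lengths are in m, angles in rad, forces in N, time in s.
With the tool pointing down it reaches from about 0.225 to 0.875 m from the base axis. Payload 3.4 kg.
Tool frame: the origin (TCP) lies at the very end of the fingers, on their centre line; the grasp point (between the pads) lies behind it (manip.grasp_offset is the z of the grasp point in the tool frame, in m); z points along the fingers, y is the line along which they close (so a half turn about z gives the same grasp; the last joint's range is limited). The gripper opens to 85 mm and grips with 20 to 120 N. Pads are 22 mm wide; open, the fingers measure 114 mm over their backs; the gripper's body (76 mm by 85 mm) begins 54 mm behind the grasp point. The pads swing forward as they close: fully open they stand 13 mm farther back than shut.
Start: joints at [-1.242, 0.276, 1.505, -0, 1.361, -0.121], TCP at [0.25, -0.518, 0.231] pointing down, gripper open.
Joint ranges: [-2.89, 2.89], [-0.75, 2.08], [0.22, 2.7], [-1.18, 4.32], [0.11, 2.71], [-2.7, 2.7]. Speed limits (rad/s): [2.57, 2.57, 3.14, 3.14, 3.14, 3.14].

### API

Orientations are given as a unit quaternion [w, x, y, z].
In Python, from rig import manip gives the robot as it stands.
- The arm moves only by the shell command python3 -m pendant 'ROWS' [FORCE]. ROWS is JSON, a list of rows, each an object of numbers: "dx", "dy", "dz": the shift along the tool's x, y, z in m; "rx", "ry", "rz": the turn, a rotation vector about the tool's x, y, z in degrees; "hand": the finger opening in m, from 0 to 0.0854. In form: [{"dx": .., "dy": .., "dz": .., "rx": .., "ry": .., "rz": .., "hand": ..}, ...]. A call has 1 to 12 rows; each row shifts and turns the commanded pose from where the row before left it, along the tool's axes as they then stand; what a row does not reach is not made up. A row lasts 1/12 s, in which the tool goes at most 41.7 mm and 7.16 degrees, less where a joint would pass 70% of its speed; a pose out of reach is approached as far as the arm can. A call is refused whole if a number of a shift passes 0.0417 or a number of a turn 7.16, either way. A call with a gripper value outside its range is refused whole. The fingers move at their own pace and stop on an object; FORCE is the grip in N (left out, the last holds). Time passes only in rows, so rows that do not move let the fingers close. It gives the time, the measured TCP pose, the force, the opening and the grip force at its end, in the units of the state.
- manip.get_state(): the state, without advancing time (a new reading comes with each control period).
- manip.get_image(name): name is "scene" or "side" or "wrist"; returns a dict with "frame" (420x560x3 uint8, red, green, blue), "fx", "fy", "cx", "cy" (pixels), "distortion" ([k1, k2, p1, p2, k3] as OpenCV has them; the pictures are not rectified), "position" and "attitude" of the camera in the world; the wrist camera has in their place "mount" (4x4, takes a point from camera to tool coordinates, whose origin is the TCP and whose axes are the flange's). Camera axes: x right, y up, looking along -z (the intrinsics and any distortion apply to the point x, -y, -z); pixel columns grow to the right and rows downward; lengths in m; the calibration is good to about 2 mm. A picture is of the moment at which its call begins: read the wrist's pose just before it. There is no depth.
- manip.sign_off(): hands the job in; it is judged then, once.
The state is a dict: "clock": time; "qpos": joint angles; "qd": joint speeds; "effort": joint torques, N m; "position": TCP position; "ee_rot": TCP orientation; "contact_force": force on the tool from outside, world axes, zero at the start; "moment": the same for the moment, N m; "width": finger opening in m; "gripper_force": force on a finger pad.
Only numpy, scipy, OpenCV 4.12 (cv2) and the standard library are available. Lean on these libraries where they do the work, as an engineer would, in place of code of your own. Each camera call takes 0.05 s, during which the arm holds its last target. There are 200 camera calls.

### The job

The column change is finished: pack the kit back into its tray. Lay the long column, the short column and the spanner each fully down in the pocket cut for it (either way round), and the white bottle cap flat in its round well. Let go of everything and leave all four at rest in their places.

Things in the scene. Friction and masses are not known exactly. Their poses are not given: they have to be found in the camera images.
- long_column: The longer of two separation columns: tube with brown body and black end nuts, 142 mm long (y), 17 mm wide (x) and 17 mm high, lying on the cabinet top left of the stand. Origin: centre of its underside. It does not roll. About 90 g; grip across x at its middle.
- short_column: The shorter separation column: cream body with tan end nuts, 112 mm long (y), 17 mm wide (x), 17 mm high, lying left of the stand. Origin: centre of its underside. It does not roll. About 90 g; grip across x at its middle.
- open_spanner: Flat steel combination spanner, 138 mm long (y), 23 mm wide at the jaw (-y end), 18 mm wide and 6 mm thick at the ring (+y end); shank 8 mm wide (x), 4 mm thick. Lies flat left of the stand. Origin: centre of its underside. About 60 g; grip the shank at its middle, fingertips close to the surface.
- bottle_cap: Ribbed white bottle cap, 38 mm diameter, 20 mm high, lying flat, closed side up, left of the stand. Origin: centre of its underside, z up. About 20 g; grip across its ribs.
- kit_tray: Fixed shallow metal tray, 254 (x) x 188 (y) x 13 mm, right of the stand. Origin: centre of its underside. Four dark blocks lie in it side by side along its x at 60 mm pitch, in any order, their axes along the tray's, their undersides 3 mm and tops 19 mm above the cabinet top. A neighbour's cap or column is about 40 mm from a pocket's centre line: open the fingers only a little there.
- long_slot: Dark block in the tray, 58 (x) x 172 (y) x 16 mm, fixed, milled for the long column: pocket along y 158 mm long, 9 mm deep, 22 mm wide at the floor, sides sloping out to 35 mm at the mouth; pale silhouette on the floor. Origin: underside centre, under the pocket's centre; pocket floor at z +7 mm. A 50 mm long finger gap crosses its middle, down to z +4 mm.
- short_slot: Dark block in the tray, 58 (x) x 172 (y) x 16 mm, fixed, milled for the short column: pocket along y 128 mm long, 9 mm deep, 22 mm wide at the floor, sides sloping out to 35 mm at the mouth; pale silhouette on the floor. Origin: underside centre, under the pocket's centre; pocket floor at z +7 mm. A 50 mm long finger gap crosses its middle, down to z +4 mm.
- spanner_slot: Dark block in the tray, 58 (x) x 172 (y) x 16 mm, fixed, milled for the spanner: pocket along y 154 mm long, 6 mm deep, 28 mm wide at the floor, sides sloping out to 38 mm at the mouth; pale silhouette on the floor. Origin: underside centre, under the pocket's centre; pocket floor at z +10 mm. A 50 mm long finger gap crosses its middle, down to z +4 mm.
- cap_well: Dark block in the tray, 58 (x) x 172 (y) x 16 mm, fixed, with a round well for the cap in its middle: 51 mm diameter, 55 mm at the chamfered mouth, floor at z +8 mm. Origin: underside centre, under the well. No finger gap: grip the cap in its upper half, 12 mm of it stand out. Near the block's ends are four 14 mm holes, three holding small plastic fittings up to z +32 mm.
- ring_stand: Fixed retort stand, always in this place: foot plate 20 mm high, x 0.36 to 0.67, y -0.10 to 0.12, small things on it (to z 0.10); rod 13 mm thick at x 0.48, y 0.06, up to z 0.74; at z 0.27 and 0.65 a screw sticks out to x 0.435, y 0.08 and a clamp arm runs to a burette at x 0.67, y -0.01. Cross between left and right on the robot's side of the rod (tool within 0.33 m of the base axis).
Mind the look-alikes: they are no part of the job. Of the things that look like the bottle_cap, the larger one is meant.

How it is judged:
By the outcome, as a careful person would: the job done as asked, in the order asked, and still so for the second after the job is handed in, with the robot touching nothing.
It also fails if it takes over 136 s, if anything falls off the work surface, if the arm or the gripper's body presses on something with over 40 N, if the wrist force passes 120 N, or if a joint passes its speed limit or range.

## Working session

There is one attempt and no reset: what is moved stays moved. The work goes in short steps, Python scripts to look and compute and a shell command to move; the robot and the scene stay as the last step left them, time stands still between calls to the robot, and variables do not carry over. Pictures are saved under pics/ and viewed, at most 14 in all, crops included, and the job is handed in when it is done.

```bash
ls; mkdir -p pics; cat > h.py <<'E'
import numpy as np,cv2
from scipy.spatial.transform import Rotation as R
from rig import manip
def q2R(q): return R.from_quat([q[1],q[2],q[3],q[0]]).as_matrix()
E
python3 - <<'E'
from h import *
print(manip.get_state(), manip.grasp_offset)
for n in("scene","side","wrist"):
    s=manip.get_state(); d=manip.get_image(n)
    cv2.imwrite(f"pics/{n}0.png",d["frame"][:,:,::-1]); f=d.pop("frame"); print(n,d)
E
```

```text
pics
{'clock': 0.0, 'qpos': array([-1.24198022e+00,  2.76613179e-01,  1.50613559e+00, -1.32769074e-05,
        1.36068979e+00, -1.20964561e-01]), 'qd': array([ 0.0003765 , -0.00051081,  0.000332  , -0.00036948,  0.00146985,
        0.00101443]), 'effort': array([ 1.30527078e-04, -4.16775620e+01, -2.45809293e+01, -3.91028525e-04,
        1.11152889e-02,  1.11217088e-05]), 'position': array([ 0.24982998, -0.5173068 ,  0.23042836]), 'ee_rot': array([-9.17304181e-04,  9.74817843e-01,  2.23000719e-01, -1.02202643e-04]), 'contact_force': array([0.3774076 , 0.64370532, 0.66489974]), 'moment': array([ 0.04802889, -0.03584824, -0.01825267]), 'gripper_force': 0.0, 'width': 0.08533274396362814} -0.0187
scene {'fx': 418.3945811438668, 'fy': 418.3945811438668, 'cx': 273.70330490089265, 'cy': 204.6296148859634, 'distortion': array([0.02188412, 0.        , 0.        , 0.        , 0.        ]), 'position': array([0.21508816, 0.62942526, 0.53724111]), 'attitude': array([-0.17477729, -0.08984685,  0.43958622,  0.87643847])}
side {'fx': 412.1429828121464, 'fy': 412.1429828121464, 'cx': 276.512618746148, 'cy': 205.38938663476972, 'distortion': array([0.01350761, 0.        , 0.        , 0.        , 0.        ]), 'position': array([0.18577626, 0.7738481 , 0.32331001]), 'attitude': array([-0.15366816, -0.10150881,  0.56244286,  0.80606457])}
wrist {'fx': 319.7787111302001, 'fy': 319.7787111302001, 'cx': 280.10557336679017, 'cy': 208.39898217912213, 'distortion': array([-0.04552517,  0.        ,  0.        ,  0.        ,  0.        ]), 'mount': array([[ 2.58828056e-04,  9.62211339e-01,  2.72303640e-01,
         6.89163271e-02],
       [ 9.99999190e-01,  9.03962187e-05, -1.26993570e-03,
         2.97398691e-05],
       [-1.24656175e-03,  2.72303748e-01, -9.62210536e-01,
        -1.41789429e-01],
       [ 0.00000000e+00,  0.00000000e+00,  0.00000000e+00,
         1.00000000e+00]])}
```

View pics/scene0.png

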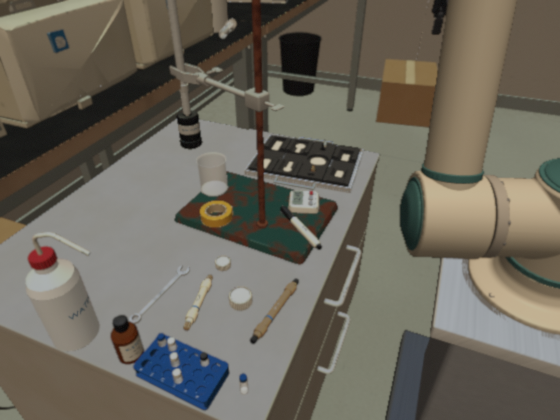

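View pics/side0.png

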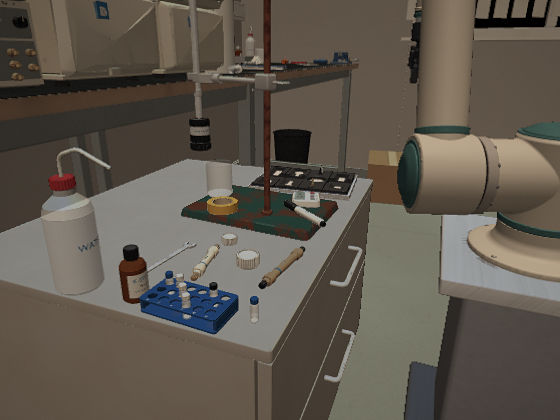

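View pics/wrist0.png

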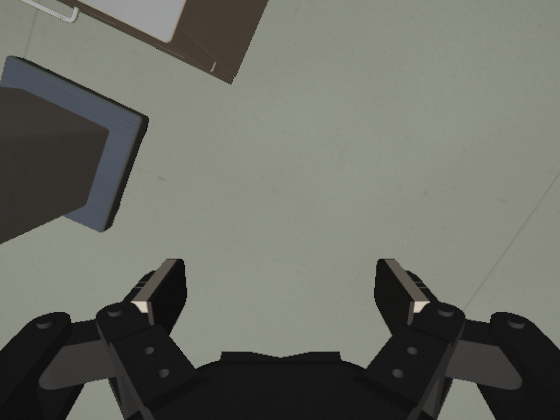

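The scene shows the long column at (296,284)-(253,338), the short one at (209,278)-(187,325), the spanner at (185,269)-(134,318), the large cap at (240,298) and the small decoy cap at (223,263). The tray is around (305,160). The wrist camera sees only floor.

```bash
cat >> h.py <<'E'
def ray(d,u,v,T=None):
    K=np.array([[d["fx"],0,d["cx"]],[0,d["fy"],d["cy"]],[0,0,1]])
    x,y=cv2.undistortPoints(np.array([[[u,v]]],float),K,np.array(d["distortion"]))[0,0]
    c=np.array([x,-y,-1.]); 
    if T is None: o,M=np.array(d["position"]),q2R(d["attitude"])
    else: o,M=T[:3,3],T[:3,:3]
    r=M@c; return o,r/np.linalg.norm(r)
def tri(rs):
    A=sum(np.eye(3)-np.outer(r,r) for o,r in rs); b=sum((np.eye(3)-np.outer(r,r))@o for o,r in rs)
    return np.linalg.solve(A,b)
def onz(o,r,z): return o+r*(z-o[2])/r[2]
def shot(name,fn):
    import pickle
    s=manip.get_state(); d=manip.get_image(name)
    T=None
    if name=="wrist":
        T=np.eye(4);T[:3,:3]=q2R(s["ee_rot"]);T[:3,3]=s["position"];T=T@d["mount"]
    cv2.imwrite(f"pics/{fn}.png",d["frame"][:,:,::-1]); pickle.dump((d,T),open(f"pics/{fn}.pkl","wb")); return d,T
def load(fn):
    import pickle; return pickle.load(open(f"pics/{fn}.pkl","rb"))
def togo(x,y,z,yaw=None):
    "remaining shift in tool axes after no turn; yaw of tool x in deg"
    s=manip.get_state(); M=q2R(s["ee_rot"]); v=M.T@(np.array([x,y,z])-s["position"])
    print("pos",s["position"].round(4),"yaw",np.degrees(np.arctan2(M[1,0],M[0,0])).round(2),"tilt",np.degrees(np.arccos(-M[2,2])).round(2),"togo",v.round(4),"t",round(s["clock"],2))
E
python3 - <<'E'
from h import *
a,_=shot("scene","s1"); b,_=shot("side","d1")
P={"longA":((296,284),(303,250)),"longB":((254,337),(263,285)),"shA":((209,279),(216,248)),"shB":((188,325),(195,278)),
"spA":((184,269),(192,243)),"spB":((136,317),(143,272)),"cap":((240,296),(248,257)),"capsm":((223,262),(230,238)),
"trL":((249,159),(254,182)),"trR":((358,186),(353,195)),"trFarR":((361,145),(357,170)),"trFarL":((258,138),(262,166))}
for k,(p,q) in P.items():
    r1=ray(a,*p);r2=ray(b,*q); print(k,tri([r1,r2]).round(3),onz(*r1,.008).round(3),onz(*r2,.008).round(3))
for u,v in((380,152),(262,420),(0,240)): print("edge",onz(*ray(a,u,v),0).round(3))
E
```

```text
longA [0.369 0.169 0.01 ] [0.37  0.167 0.008] [0.37  0.165 0.008]
longB [0.393 0.285 0.001] [0.391 0.289 0.008] [0.39  0.295 0.008]
shA [0.512 0.212 0.007] [0.511 0.213 0.008] [0.511 0.215 0.008]
shB [0.498 0.304 0.   ] [0.493 0.308 0.008] [0.491 0.315 0.008]
spA [0.566 0.205 0.004] [0.563 0.209 0.008] [0.56  0.213 0.008]
spB [0.579 0.324 0.004] [0.576 0.326 0.008] [0.574 0.329 0.008]
cap [0.444 0.229 0.011] [0.445 0.227 0.008] [0.446 0.224 0.008]
capsm [0.509 0.166 0.007] [0.508 0.168 0.008] [0.508 0.169 0.008]
trL [ 0.625 -0.192 -0.001] [ 0.62  -0.177  0.008] [ 0.609 -0.163  0.008]
trR [ 0.346 -0.162  0.007] [ 0.343 -0.162  0.008] [ 0.35  -0.159  0.008]
trFarR [ 0.373 -0.318  0.027] [ 0.38  -0.352  0.008] [ 0.384 -0.387  0.008]
trFarL [ 0.627 -0.253  0.028] [ 0.646 -0.286  0.008] [ 0.654 -0.321  0.008]
edge [ 0.329 -0.349  0.   ]
edge [0.333 0.392 0.   ]
edge [0.937 0.27  0.   ]
```

```bash
python3 -m pendant '[{"rz":-7.14},{"rz":-7.14},{"rz":-7.14},{"rz":-7.14},{"rz":-7.14},{"rz":-7.14},{"rz":-7.14},{"rz":-7.14},{"rz":-7.14},{}]'
python3 -m pendant '[{"dx":0.027,"dy":0.023},{"dx":0.027,"dy":0.023},{"dx":0.027,"dy":0.023},{"dx":0.027,"dy":0.023},{"dx":0.027,"dy":0.023},{"dx":0.027,"dy":0.023},{"dx":0.027,"dy":0.023},{"dx":0.027,"dy":0.023},{},{},{}]'
python3 -c "
from h import *
togo(.43,-.3,.23); shot('wrist','wA')"
python3 -m pendant '[{"dy":0.035},{"dy":0.035},{"dy":0.03},{},{},{}]'
python3 -c "
from h import *
togo(.53,-.3,.23); shot('wrist','wB')
cv2.imwrite('pics/AB.png',np.hstack([cv2.imread('pics/wA.png'),cv2.imread('pics/wB.png')])[:330,:][:, :])
A=cv2.imread('pics/wA.png')[:290]; B=cv2.imread('pics/wB.png')[:290]
cv2.imwrite('pics/AB.png',np.vstack([A,B]))"
```

```text
pos [ 0.2499 -0.5176  0.2309] yaw 25.77 tilt 0.05 togo [ 0.2568 -0.1177  0.001 ] t 0.25
pos [ 0.25   -0.5177  0.231 ] yaw 25.77 tilt 0.03 togo [ 0.3468 -0.0743  0.0011] t 0.3invalid input
invalid input
invalid input
```

View pics/AB.png

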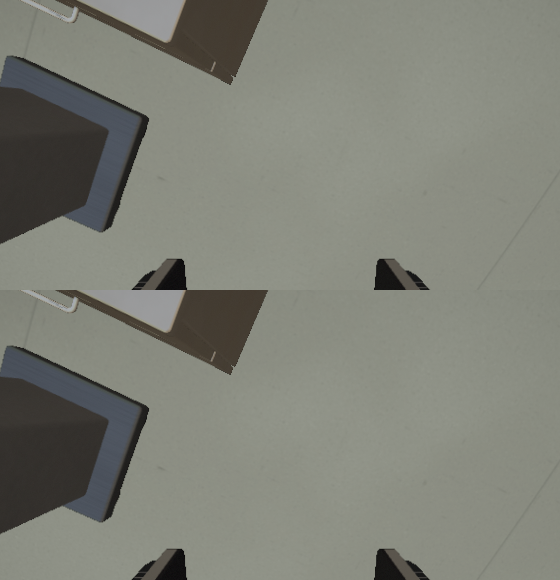

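The picture is unchanged because the rows were refused. I'll check the row format.

```bash
python3 -m pendant '[{"rz":-7.14}]'; echo; python3 -m pendant '[{"dx":0,"dy":0,"dz":0,"rx":0,"ry":0,"rz":-7.14,"hand":0.085}]'
```

```text
clock: 0.43
position: [0.25, -0.5178, 0.2312]
ee_rot: [-0.0, 0.959, 0.284, 0.0]
contact_force: [0.3, -0.1, -0.6]
width: 0.0847
gripper_force: 0.0invalid input
```

```bash
python3 -m pendant '[{"rz":-7.14,"hand":0.085}]' 2>&1; python3 -m pendant '[{"dx":0,"dy":0,"dz":0,"rx":0,"ry":0,"rz":-7.14}]' 2>&1
```

```text
invalid input
invalid input
```

```bash
python3 -m pendant '[{"dx":0,"dy":0,"dz":0,"rx":0,"ry":0,"rz":-7.14,"hand":0.085},{"dx":0,"dy":0,"dz":0,"rx":0,"ry":0,"rz":-7.14,"hand":0.085},{"dx":0,"dy":0,"dz":0,"rx":0,"ry":0,"rz":-7.14,"hand":0.085},{"dx":0,"dy":0,"dz":0,"rx":0,"ry":0,"rz":-7.14,"hand":0.085},{"dx":0,"dy":0,"dz":0,"rx":0,"ry":0,"rz":-7.14,"hand":0.085},{"dx":0,"dy":0,"dz":0,"rx":0,"ry":0,"rz":-7.14,"hand":0.085},{"dx":0,"dy":0,"dz":0,"rx":0,"ry":0,"rz":-7.14,"hand":0.085},{"dx":0,"dy":0,"dz":0,"rx":0,"ry":0,"rz":-7.14,"hand":0.085},{"dx":0,"dy":0,"dz":0,"rx":0,"ry":0,"rz":0,"hand":0.085}]'
python3 -m pendant '[{"dx":0.027,"dy":0.023,"dz":0,"rx":0,"ry":0,"rz":0,"hand":0.085},{"dx":0.027,"dy":0.023,"dz":0,"rx":0,"ry":0,"rz":0,"hand":0.085},{"dx":0.027,"dy":0.023,"dz":0,"rx":0,"ry":0,"rz":0,"hand":0.085},{"dx":0.027,"dy":0.023,"dz":0,"rx":0,"ry":0,"rz":0,"hand":0.085},{"dx":0.027,"dy":0.023,"dz":0,"rx":0,"ry":0,"rz":0,"hand":0.085},{"dx":0.027,"dy":0.023,"dz":0,"rx":0,"ry":0,"rz":0,"hand":0.085},{"dx":0.027,"dy":0.023,"dz":0,"rx":0,"ry":0,"rz":0,"hand":0.085},{"dx":0.027,"dy":0.023,"dz":0,"rx":0,"ry":0,"rz":0,"hand":0.085},{"dx":0,"dy":0,"dz":0,"rx":0,"ry":0,"rz":0,"hand":0.085},{"dx":0,"dy":0,"dz":0,"rx":0,"ry":0,"rz":0,"hand":0.085},{"dx":0,"dy":0,"dz":0,"rx":0,"ry":0,"rz":0,"hand":0.085}]'
python3 -c "
from h import *
togo(.43,-.3,.23); shot('wrist','wA')"
python3 -m pendant '[{"dx":0,"dy":0.035,"dz":0,"rx":0,"ry":0,"rz":0,"hand":0.085},{"dx":0,"dy":0.035,"dz":0,"rx":0,"ry":0,"rz":0,"hand":0.085},{"dx":0,"dy":0.03,"dz":0,"rx":0,"ry":0,"rz":0,"hand":0.085},{"dx":0,"dy":0,"dz":0,"rx":0,"ry":0,"rz":0,"hand":0.085},{"dx":0,"dy":0,"dz":0,"rx":0,"ry":0,"rz":0,"hand":0.085},{"dx":0,"dy":0,"dz":0,"rx":0,"ry":0,"rz":0,"hand":0.085}]'
python3 -c "
from h import *
togo(.53,-.3,.23); shot('wrist','wB')
A=cv2.imread('pics/wA.png')[:290]; B=cv2.imread('pics/wB.png')[:290]
cv2.imwrite('pics/AB2.png',np.vstack([A,B]))"
```

```text
clock: 1.18
position: [0.25, -0.5178, 0.2313]
ee_rot: [-0.0, 0.706, 0.708, 0.0]
contact_force: [-0.4, 0.1, 0.5]
width: 0.0853
gripper_force: 0.0
clock: 2.1
position: [0.4338, -0.3019, 0.2313]
ee_rot: [0.0, 0.707, 0.707, -0.0]
contact_force: [-0.2, -0.0, 0.2]
width: 0.0847
gripper_force: 0.0
pos [ 0.4338 -0.3019  0.2313] yaw 89.98 tilt 0.05 togo [ 0.0019 -0.0038  0.0013] t 2.1
clock: 2.65
position: [0.5325, -0.3026, 0.2308]
ee_rot: [-0.001, 0.708, 0.707, -0.001]
contact_force: [-0.1, 0.3, -0.5]
width: 0.0848
gripper_force: 0.0
pos [ 0.5325 -0.3026  0.2308] yaw 89.91 tilt 0.11 togo [ 0.0026 -0.0025  0.0008] t 2.65
```

View pics/AB2.png

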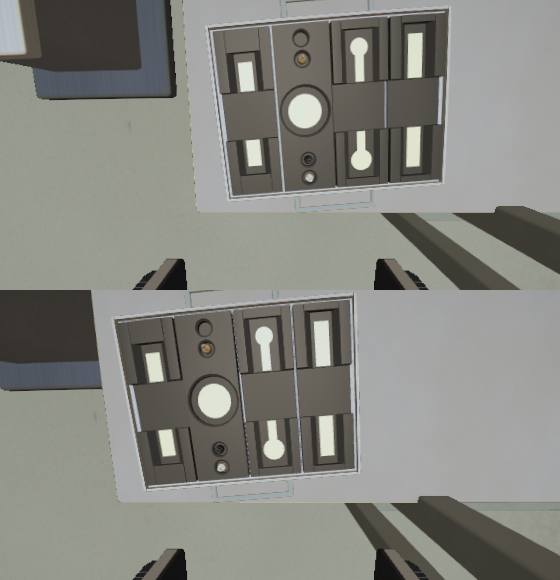

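Near to far in x, the blocks are short, cap, spanner and long. In view A the silhouettes are short (246,76)/(253,152), cap (305,111), spanner (359,60)/(361,150) and long (414,55)/(413,147). In B they are short (154,366)/(167,443), cap (214,401), spanner (265,350)/(273,440) and long (321,343)/(327,436). I'll take sub-pixel values by thresholding.

```bash
cat > m.py <<'E'
from h import *
def blobs(fn):
    im=cv2.imread(f"pics/{fn}.png"); h=cv2.cvtColor(im,cv2.COLOR_BGR2HSV).astype(int); b=im.astype(int)
    m=((b[...,2]-b[...,0]>10)&(h[...,2]>205)).astype(np.uint8)
    n,l,s,c=cv2.connectedComponentsWithStats(m); out=[]
    for i in range(1,n):
        if s[i,4]>150 and c[i,1]<230:
            r=cv2.minAreaRect(np.argwhere(l==i)[:,::-1].astype(np.float32)); out.append((c[i],s[i,4],r))
    return sorted(out,key=lambda t:(t[0][0]))
A=blobs("wA");B=blobs("wB")
for n,X in(("A",A),("B",B)):
    for c,s,r in X: print(n,c.round(1),s,np.round(r[1],1),round(r[2],1))
dA,TA=load("wA");dB,TB=load("wB")
if len(A)==len(B):
  for a,b in zip(A,B):
    ra=ray(dA,*a[0],TA);rb=ray(dB,*b[0],TB); print(tri([ra,rb]).round(4), onz(*ra,.012).round(4),onz(*rb,.012).round(4))
C={"BL":((230,199),(147,199)),"BR":((443,183),(357,182)),"TL":((209,27),(115,28)),"TR":((449,8),(355,5))}
for k,(p,q) in C.items(): print(k,tri([ray(dA,*p,TA),ray(dB,*q,TB)]).round(4))
E
python3 m.py
```

```text
A [253.9 157. ] 200 [18.7 12.8] 84.8
A [360.7 153. ] 459 [38. 19.] 90.0
A [412.8 145.8] 482 [38. 12.] 90.0
A [414.5  55. ] 596 [44. 13.] 90.0
B [154.   76.8] 358 [28. 13.] 81.0
B [166.7 152.5] 303 [25.2 11.8] 80.5
B [273.7 159.4] 284 [19. 19.] 90.0
B [326.4 146.9] 442 [39.  12.5] 87.1
[ 0.4371 -0.2326  0.1723] [ 0.4042 -0.2755  0.012 ] [ 0.3979 -0.1902  0.012 ]
[ 0.4749 -0.2503  0.2095] [ 0.5243 -0.271   0.012 ] [ 0.4045 -0.2705  0.012 ]
[ 0.5275 -0.2566  0.1478] [ 0.5826 -0.2627  0.012 ] [ 0.5249 -0.2787  0.012 ]
[ 0.5313 -0.2243  0.1956] [ 0.5749 -0.1681  0.012 ] [ 0.5838 -0.2649  0.012 ]
BL [ 0.3749 -0.3249  0.0096]
BR [ 0.6182 -0.303   0.021 ]
TL [ 0.3604 -0.1414  0.0106]
TR [ 0.6091 -0.1207  0.007 ]
```

```bash
cat > m2.py <<'E'
from h import *
dA,TA=load("wA");dB,TB=load("wB")
quad={"wA":[(216,33),(444,15),(436,178),(236,193)],"wB":[(122,34),(351,12),(352,178),(152,193)]}
def blobs(fn):
    im=cv2.imread(f"pics/{fn}.png"); g=im[...,1].copy()
    q=np.zeros_like(g); cv2.fillPoly(q,[np.array(quad[fn])],1)
    b=im.astype(int); m=((g>150)&(q>0)&(b[...,2]-b[...,0]>6)).astype(np.uint8)
    n,l,s,c=cv2.connectedComponentsWithStats(m)
    out=[(c[i],s[i,4],s[i,:4]) for i in range(1,n) if s[i,4]>150]
    return sorted(out,key=lambda t:t[0][0]+0.15*t[0][1])
A=blobs("wA");B=blobs("wB")
print(len(A),len(B))
for a,b in zip(A,B):
    ra=ray(dA,*a[0],TA);rb=ray(dB,*b[0],TB); print(a[0].round(1),a[1],b[0].round(1),b[1],tri([ra,rb]).round(4), onz(*ra,.012).round(4),onz(*rb,.012).round(4))
E
python3 m2.py
```

```text
6 5
[253.6 152.4] 374 [154.1  76.9] 422 [ 0.4348 -0.2312  0.1621] [ 0.404  -0.2705  0.012 ] [ 0.398  -0.1903  0.012 ]
[305.8 112.3] 774 [166.7 152.4] 363 [ 0.4538 -0.2425  0.16  ] [ 0.4616 -0.2272  0.012 ] [ 0.4045 -0.2704  0.012 ]
[358.8  56.6] 503 [214.1 110.5] 908 [ 0.486  -0.2133  0.1671] [ 0.516  -0.1706  0.012 ] [ 0.4606 -0.2255  0.012 ]
[360.7 153.3] 493 [273.  152.2] 526 [ 0.5242 -0.271   0.0125] [ 0.5243 -0.2713  0.012 ] [ 0.5242 -0.2707  0.012 ]
[414.6  54.8] 648 [326.2 145.1] 570 [ 0.5323 -0.2236  0.1915] [ 0.575 -0.168  0.012] [ 0.5835 -0.2628  0.012 ]
```

The spanner floor triangulates to z 0.0125, against 0.013 in the text. Tray yaw is about 4.7°. The slots are short (.401,-.231), cap (.461,-.226), spanner (.5205,-.221) and long (.580,-.216). Next I'll look at the left side.

```bash
python3 -m pendant '[{"dx":0.0166,"dy":-0.0328,"dz":0,"rx":0,"ry":0,"rz":0,"hand":0.085},{"dx":0.0166,"dy":-0.0328,"dz":0,"rx":0,"ry":0,"rz":0,"hand":0.085},{"dx":0.0166,"dy":-0.0328,"dz":0,"rx":0,"ry":0,"rz":0,"hand":0.085},{"dx":0.0166,"dy":-0.0328,"dz":0,"rx":0,"ry":0,"rz":0,"hand":0.085},{"dx":0.0166,"dy":-0.0328,"dz":0,"rx":0,"ry":0,"rz":0,"hand":0.085},{"dx":0.0166,"dy":-0.0328,"dz":0,"rx":0,"ry":0,"rz":0,"hand":0.085},{"dx":0.0166,"dy":-0.0328,"dz":0,"rx":0,"ry":0,"rz":0,"hand":0.085},{"dx":0.0166,"dy":-0.0328,"dz":0,"rx":0,"ry":0,"rz":0,"hand":0.085},{"dx":0,"dy":0,"dz":0,"rx":0,"ry":0,"rz":0,"hand":0.085},{"dx":0,"dy":0,"dz":0,"rx":0,"ry":0,"rz":0,"hand":0.085}]'
python3 -c "
from h import *
togo(.27,.15,.23)"
```

```text
clock: 3.53
position: [0.269, -0.1679, 0.2316]
ee_rot: [0.001, 0.708, 0.706, -0.0]
contact_force: [0.8, -0.5, -1.2]
width: 0.0852
gripper_force: 0.0
pos [ 0.269  -0.1679  0.2316] yaw 89.87 tilt 0.11 togo [3.179e-01 3.000e-04 1.100e-03] t 3.53
```

```bash
python3 -m pendant '[{"dx":0.032,"dy":0,"dz":0,"rx":0,"ry":0,"rz":0,"hand":0.085},{"dx":0.032,"dy":0,"dz":0,"rx":0,"ry":0,"rz":0,"hand":0.085},{"dx":0.032,"dy":0,"dz":0,"rx":0,"ry":0,"rz":0,"hand":0.085},{"dx":0.032,"dy":0,"dz":0,"rx":0,"ry":0,"rz":0,"hand":0.085},{"dx":0.032,"dy":0,"dz":0,"rx":0,"ry":0,"rz":0,"hand":0.085},{"dx":0.032,"dy":0,"dz":0,"rx":0,"ry":0,"rz":0,"hand":0.085},{"dx":0.032,"dy":0,"dz":0,"rx":0,"ry":0,"rz":0,"hand":0.085},{"dx":0.032,"dy":0,"dz":0,"rx":0,"ry":0,"rz":0,"hand":0.085},{"dx":0.032,"dy":0,"dz":0,"rx":0,"ry":0,"rz":0,"hand":0.085},{"dx":0.032,"dy":0,"dz":0,"rx":0,"ry":0,"rz":0,"hand":0.085},{"dx":0,"dy":0,"dz":0,"rx":0,"ry":0,"rz":0,"hand":0.085},{"dx":0,"dy":0,"dz":0,"rx":0,"ry":0,"rz":0,"hand":0.085}]'
python3 -m pendant '[{"dx":0.012,"dy":0.03,"dz":0,"rx":0,"ry":0,"rz":0,"hand":0.085},{"dx":0.012,"dy":0.03,"dz":0,"rx":0,"ry":0,"rz":0,"hand":0.085},{"dx":0.012,"dy":0.03,"dz":0,"rx":0,"ry":0,"rz":0,"hand":0.085},{"dx":0.012,"dy":0.03,"dz":0,"rx":0,"ry":0,"rz":0,"hand":0.085},{"dx":0.012,"dy":0.03,"dz":0,"rx":0,"ry":0,"rz":0,"hand":0.085},{"dx":0,"dy":0,"dz":0,"rx":0,"ry":0,"rz":0,"hand":0.085},{"dx":0,"dy":0,"dz":0,"rx":0,"ry":0,"rz":0,"hand":0.085},{"dx":0,"dy":0,"dz":0,"rx":0,"ry":0,"rz":0,"hand":0.085}]'
python3 -c "
from h import *
togo(.42,.21,.23); shot('wrist','wC')"
python3 -m pendant '[{"dx":0,"dy":0.03,"dz":0,"rx":0,"ry":0,"rz":0,"hand":0.085},{"dx":0,"dy":0.03,"dz":0,"rx":0,"ry":0,"rz":0,"hand":0.085},{"dx":0,"dy":0.03,"dz":0,"rx":0,"ry":0,"rz":0,"hand":0.085},{"dx":0,"dy":0,"dz":0,"rx":0,"ry":0,"rz":0,"hand":0.085},{"dx":0,"dy":0,"dz":0,"rx":0,"ry":0,"rz":0,"hand":0.085},{"dx":0,"dy":0,"dz":0,"rx":0,"ry":0,"rz":0,"hand":0.085}]'
python3 -c "
from h import *
togo(.51,.21,.23); shot('wrist','wD')
A=cv2.imread('pics/wC.png')[:290]; B=cv2.imread('pics/wD.png')[:290]
cv2.imwrite('pics/CD.png',np.vstack([A,B]))"
```

```text
clock: 4.53
position: [0.2716, 0.1523, 0.2313]
ee_rot: [0.0, 0.705, 0.709, 0.0]
contact_force: [0.7, -0.7, -0.5]
width: 0.0852
gripper_force: 0.0
clock: 5.2
position: [0.4211, 0.2092, 0.2308]
ee_rot: [-0.0, 0.708, 0.706, -0.001]
contact_force: [-1.4, 1.0, 0.5]
width: 0.0848
gripper_force: 0.0
pos [0.4211 0.2092 0.2308] yaw 89.88 tilt 0.13 togo [ 0.0008 -0.0011  0.0008] t 5.2
clock: 5.75
position: [0.5098, 0.2103, 0.2313]
ee_rot: [-0.0, 0.707, 0.707, -0.001]
contact_force: [0.8, -0.1, 0.6]
width: 0.0846
gripper_force: 0.0
pos [0.5098 0.2103 0.2313] yaw 89.99 tilt 0.09 togo [-0.0003  0.0002  0.0013] t 5.75
```

View pics/CD.png

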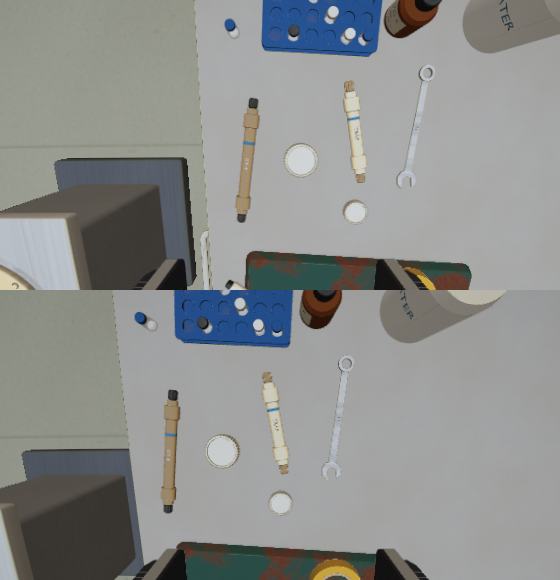

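Columns and spanner lie roughly along y. In C, long runs (253.5,98)-(241,221), short (349,81)-(361,182), the spanner ring end is at (428,65) with the jaw at (405,188), and the cap is at (300.5,160). In D, long runs (173,100)-(168,222), short (267,83)-(285,183), the spanner goes from (346,66) to (330,189), and the cap is at (222,161).

```bash
python3 - <<'E'
from h import *
c,TC=load("wC");d,TD=load("wD")
P={"long":(((253.5,98),(173,100)),((241,221),(168,222)),.0085),"short":(((349,81),(267,83)),((361,182),(285,183)),.0085),
"span":(((428,65),(346,66)),((405,188),(330,189)),.004),"cap":(((300.5,160),(222,161)),((300.5,160),(222,161)),.02)}
for k,(a,b,z) in P.items():
    e=[]
    for p,q in(a,b):
        r1=ray(c,*p,TC);r2=ray(d,*q,TD); m=(onz(*r1,z)+onz(*r2,z))/2; e.append(m); print(k,tri([r1,r2]).round(4),onz(*r1,z).round(4),onz(*r2,z).round(4))
    v=e[0]-e[1]; print("  mid",((e[0]+e[1])/2).round(4),"len",np.linalg.norm(v).round(4),"axis deg",np.degrees(np.arctan2(v[1],v[0])).round(1))
E
```

```text
long [0.3919 0.2989 0.0068] [0.392  0.2989 0.0085] [0.3925 0.2986 0.0085]
long [0.3735 0.1581 0.007 ] [0.3737 0.1588 0.0085] [0.3741 0.1585 0.0085]
  mid [0.3831 0.2287 0.0085] len 0.1413 axis deg 82.5
short [0.4953 0.3162 0.0058] [0.4947 0.3163 0.0085] [0.4954 0.3155 0.0085]
short [0.5152 0.2057 0.0057] [0.5145 0.2062 0.0085] [0.5151 0.2062 0.0085]
  mid [0.5049 0.2611 0.0085] len 0.1115 axis deg 100.2
span [0.58   0.3336 0.0054] [0.5807 0.334  0.004 ] [0.5803 0.3336 0.004 ]
span [0.5682 0.1983 0.0047] [0.5685 0.1981 0.004 ] [0.5684 0.1982 0.004 ]
  mid [0.5745 0.266  0.004 ] len 0.1362 axis deg 84.9
cap [0.4437 0.2321 0.0114] [0.4432 0.2331 0.02  ] [0.4453 0.2333 0.02  ]
cap [0.4437 0.2321 0.0114] [0.4432 0.2331 0.02  ] [0.4453 0.2333 0.02  ]
  mid [0.4443 0.2332 0.02  ] len 0.0 axis deg 0.0
```

Lengths and heights agree with the text. I'll pick the long column first, pre-positioned above it with a moderate opening.

```bash
python3 -m pendant '[{"dx":0.0046,"dy":-0.0317,"dz":0,"rx":0,"ry":0,"rz":0,"hand":0.036},{"dx":0.0046,"dy":-0.0317,"dz":0,"rx":0,"ry":0,"rz":0,"hand":0.036},{"dx":0.0046,"dy":-0.0317,"dz":0,"rx":0,"ry":0,"rz":0,"hand":0.036},{"dx":0.0046,"dy":-0.0317,"dz":0,"rx":0,"ry":0,"rz":3.75,"hand":0.036},{"dx":0,"dy":0,"dz":0.03,"rx":0,"ry":0,"rz":3.75,"hand":0.036},{"dx":0,"dy":0,"dz":0.04,"rx":0,"ry":0,"rz":0,"hand":0.036},{"dx":0,"dy":0,"dz":0.04,"rx":0,"ry":0,"rz":0,"hand":0.036},{"dx":0,"dy":0,"dz":0.04,"rx":0,"ry":0,"rz":0,"hand":0.036},{"dx":0,"dy":0,"dz":0,"rx":0,"ry":0,"rz":0,"hand":0.036},{"dx":0,"dy":0,"dz":0,"rx":0,"ry":0,"rz":0,"hand":0.036},{"dx":0,"dy":0,"dz":0,"rx":0,"ry":0,"rz":0,"hand":0.036}]' 60
python3 -c "
from h import *
togo(.3831,.2287,.003); shot('wrist','wE')"
```

```text
clock: 6.72
position: [0.3853, 0.2299, 0.0831]
ee_rot: [0.001, 0.752, 0.66, 0.001]
contact_force: [-0.1, 1.4, 0.7]
width: 0.0361
gripper_force: 0.0
pos [0.3853 0.2299 0.0831] yaw 82.55 tilt 0.17 togo [-0.0016 -0.0022  0.0801] t 6.72
```

View pics/wE.png

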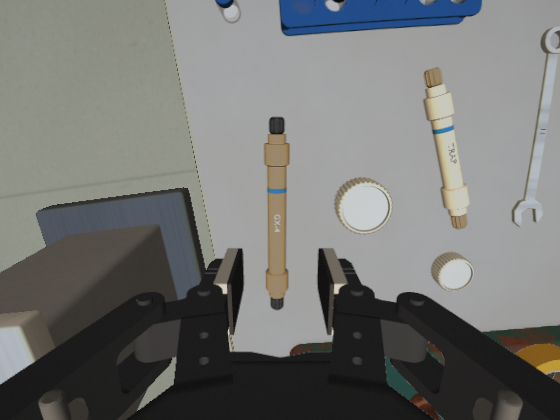

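The column runs vertically in the image between the fingers (col 277, finger midline about 280), which matches the 2 mm still to go. Descending and gripping.

```bash
python3 -m pendant '[{"dx":-0.0016,"dy":-0.0022,"dz":0.025,"rx":0,"ry":0,"rz":0,"hand":0.036},{"dx":0,"dy":0,"dz":0.03,"rx":0,"ry":0,"rz":0,"hand":0.036},{"dx":0,"dy":0,"dz":0.025,"rx":0,"ry":0,"rz":0,"hand":0.036},{"dx":0,"dy":0,"dz":0,"rx":0,"ry":0,"rz":0,"hand":0.036},{"dx":0,"dy":0,"dz":0,"rx":0,"ry":0,"rz":0,"hand":0.036},{"dx":0,"dy":0,"dz":0,"rx":0,"ry":0,"rz":0,"hand":0.0},{"dx":0,"dy":0,"dz":0,"rx":0,"ry":0,"rz":0,"hand":0.0},{"dx":0,"dy":0,"dz":0,"rx":0,"ry":0,"rz":0,"hand":0.0},{"dx":0,"dy":0,"dz":0,"rx":0,"ry":0,"rz":0,"hand":0.0},{"dx":0,"dy":0,"dz":0,"rx":0,"ry":0,"rz":0,"hand":0.0}]' 60
python3 -m pendant '[{"dx":0,"dy":0,"dz":-0.02,"rx":0,"ry":0,"rz":0,"hand":0.0},{"dx":0,"dy":0,"dz":-0.03,"rx":0,"ry":0,"rz":0,"hand":0.0},{"dx":0,"dy":0,"dz":-0.03,"rx":0,"ry":0,"rz":0,"hand":0.0},{"dx":0,"dy":0,"dz":-0.03,"rx":0,"ry":0,"rz":0,"hand":0.0},{"dx":0,"dy":0,"dz":-0.03,"rx":0,"ry":0,"rz":0,"hand":0.0},{"dx":0,"dy":0,"dz":-0.03,"rx":0,"ry":0,"rz":0,"hand":0.0},{"dx":0,"dy":0,"dz":0,"rx":0,"ry":0,"rz":-6.1,"hand":0.0},{"dx":0,"dy":0,"dz":0,"rx":0,"ry":0,"rz":-6.1,"hand":0.0},{"dx":0,"dy":0,"dz":0,"rx":0,"ry":0,"rz":0,"hand":0.0},{"dx":0,"dy":0,"dz":0,"rx":0,"ry":0,"rz":0,"hand":0.0}]' 60
python3 -c "
from h import *
togo(.27,.15,.17); shot('wrist','wF')
v=[.27-.27,-.17-.15]; print('yaw 94.7 legs', [ (np.array([[np.cos(np.radians(94.7)),np.sin(np.radians(94.7))],[np.sin(np.radians(94.7)),-np.cos(np.radians(94.7))]])@np.array(w)).round(4) for w in ([0,-.32],[.5802-.27,-.2161+.17])])"
```

```text
clock: 7.6
position: [0.3841, 0.229, 0.0036]
ee_rot: [0.001, 0.752, 0.66, 0.003]
contact_force: [-0.2, -0.2, 6.9]
width: 0.0151
gripper_force: 60.0
clock: 8.43
position: [0.382, 0.2282, 0.1724]
ee_rot: [0.0, 0.678, 0.735, 0.001]
contact_force: [-0.1, -0.2, -0.7]
width: 0.015
gripper_force: 59.1
pos [0.382  0.2282 0.1724] yaw 94.58 tilt 0.12 togo [-0.069  -0.1179  0.0021] t 8.43
yaw 94.7 legs [array([-0.3189, -0.0262]), array([-0.0714,  0.3054])]
```

View pics/wF.png

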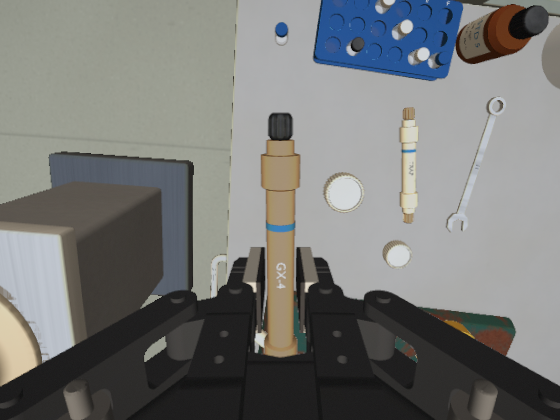

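The long column is held, centred and parallel to the tool (blue band at (280,227)). Crossing to the right.

```bash
python3 -m pendant '[{"dx":-0.0172,"dy":-0.0295,"dz":0,"rx":0,"ry":0,"rz":0,"hand":0.0},{"dx":-0.0172,"dy":-0.0295,"dz":0,"rx":0,"ry":0,"rz":0,"hand":0.0},{"dx":-0.0172,"dy":-0.0295,"dz":0,"rx":0,"ry":0,"rz":0,"hand":0.0},{"dx":-0.0172,"dy":-0.0295,"dz":0,"rx":0,"ry":0,"rz":0,"hand":0.0},{"dx":-0.0399,"dy":-0.0033,"dz":0,"rx":0,"ry":0,"rz":0,"hand":0.0},{"dx":-0.0399,"dy":-0.0033,"dz":0,"rx":0,"ry":0,"rz":0,"hand":0.0},{"dx":-0.0399,"dy":-0.0033,"dz":0,"rx":0,"ry":0,"rz":0,"hand":0.0},{"dx":-0.0399,"dy":-0.0033,"dz":0,"rx":0,"ry":0,"rz":0,"hand":0.0},{"dx":-0.0399,"dy":-0.0033,"dz":0,"rx":0,"ry":0,"rz":0,"hand":0.0},{"dx":-0.0399,"dy":-0.0033,"dz":0,"rx":0,"ry":0,"rz":0,"hand":0.0},{"dx":-0.0399,"dy":-0.0033,"dz":0,"rx":0,"ry":0,"rz":0,"hand":0.0},{"dx":-0.0399,"dy":-0.0033,"dz":0,"rx":0,"ry":0,"rz":0,"hand":0.0}]' 60
python3 -m pendant '[{"dx":0,"dy":0,"dz":0,"rx":0,"ry":0,"rz":0,"hand":0.0},{"dx":-0.0089,"dy":0.0382,"dz":0,"rx":0,"ry":0,"rz":0,"hand":0.0},{"dx":-0.0089,"dy":0.0382,"dz":0,"rx":0,"ry":0,"rz":0,"hand":0.0},{"dx":-0.0089,"dy":0.0382,"dz":0,"rx":0,"ry":0,"rz":0,"hand":0.0},{"dx":-0.0089,"dy":0.0382,"dz":0,"rx":0,"ry":0,"rz":0,"hand":0.0},{"dx":-0.0089,"dy":0.0382,"dz":0,"rx":0,"ry":0,"rz":0,"hand":0.0},{"dx":-0.0089,"dy":0.0382,"dz":0,"rx":0,"ry":0,"rz":0,"hand":0.0},{"dx":-0.0089,"dy":0.0382,"dz":0,"rx":0,"ry":0,"rz":0,"hand":0.0},{"dx":-0.0089,"dy":0.0382,"dz":0,"rx":0,"ry":0,"rz":0,"hand":0.0},{"dx":0,"dy":0,"dz":0,"rx":0,"ry":0,"rz":0,"hand":0.0},{"dx":0,"dy":0,"dz":0,"rx":0,"ry":0,"rz":0,"hand":0.0},{"dx":0,"dy":0,"dz":0,"rx":0,"ry":0,"rz":0,"hand":0.0}]' 60
python3 -c "
from h import *
togo(.5802,-.2161,.013); shot('wrist','wG')"
```

```text
clock: 9.48
position: [0.2693, -0.1724, 0.1715]
ee_rot: [0.0, 0.679, 0.734, 0.0]
contact_force: [1.6, 0.3, -0.7]
width: 0.015
gripper_force: 59.2
clock: 10.48
position: [0.5796, -0.2154, 0.1703]
ee_rot: [-0.001, 0.678, 0.736, -0.001]
contact_force: [1.1, -0.7, -0.7]
width: 0.0151
gripper_force: 59.3
pos [ 0.5796 -0.2154  0.1703] yaw 94.7 tilt 0.18 togo [-0.001   0.0009  0.1573] t 10.48
```

View pics/wG.png

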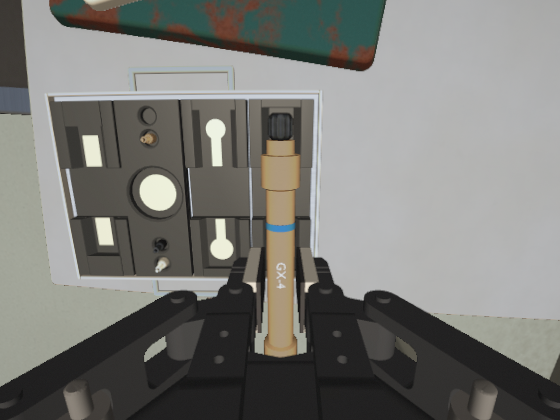

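The column sits over the long pocket, parallel to it. The cap disk is at (157.5,193), the spanner disks at (215.5,128) and (221.5,248), and the short marks at (92,150) and (104.5,232). I'll use these as a check.

```bash
python3 - <<'E'
from h import *
d,T=load("wG")
a=onz(*ray(d,157.5,193,T),.011);print("cap",a.round(4))
p,q=onz(*ray(d,215.5,128,T),.013),onz(*ray(d,221.5,248,T),.013);print(p.round(4),q.round(4),np.degrees(np.arctan2(*(p-q)[[1,0]])))
for z in(.01,): 
  p,q=onz(*ray(d,92,166,T),z),onz(*ray(d,105,218,T),z);print("short",p.round(4),q.round(4),((p+q)/2).round(4))
E
```

```text
cap [ 0.4604 -0.2261  0.011 ]
[ 0.5155 -0.1601  0.013 ] [ 0.5249 -0.2775  0.013 ] 94.58950785906013
short [ 0.3963 -0.2048  0.01  ] [ 0.4058 -0.2567  0.01  ] [ 0.4011 -0.2307  0.01  ]
```

```bash
python3 -m pendant '[{"dx":-0.001,"dy":0.0009,"dz":0.03,"rx":0,"ry":0,"rz":0,"hand":0.0},{"dx":0,"dy":0,"dz":0.035,"rx":0,"ry":0,"rz":0,"hand":0.0},{"dx":0,"dy":0,"dz":0.035,"rx":0,"ry":0,"rz":0,"hand":0.0},{"dx":0,"dy":0,"dz":0.02,"rx":0,"ry":0,"rz":0,"hand":0.0},{"dx":0,"dy":0,"dz":0.015,"rx":0,"ry":0,"rz":0,"hand":0.0},{"dx":0,"dy":0,"dz":0.01,"rx":0,"ry":0,"rz":0,"hand":0.0},{"dx":0,"dy":0,"dz":0.006,"rx":0,"ry":0,"rz":0,"hand":0.0},{"dx":0,"dy":0,"dz":0.004,"rx":0,"ry":0,"rz":0,"hand":0.0},{"dx":0,"dy":0,"dz":0,"rx":0,"ry":0,"rz":0,"hand":0.0},{"dx":0,"dy":0,"dz":0,"rx":0,"ry":0,"rz":0,"hand":0.0}]' 60
python3 -c "
from h import *
togo(.5802,-.2161,.0136)"
```

```text
clock: 11.37
position: [0.582, -0.2174, 0.0173]
ee_rot: [0.001, 0.677, 0.736, 0.0]
contact_force: [1.0, -0.1, -0.5]
width: 0.0147
gripper_force: 59.3
pos [ 0.582  -0.2174  0.0173] yaw 94.72 tilt 0.1 togo [ 0.0015 -0.0016  0.0037] t 11.37
```

```bash
python3 -m pendant '[{"dx":0.001,"dy":-0.001,"dz":0.003,"rx":0,"ry":0,"rz":0,"hand":0.0},{"dx":0,"dy":0,"dz":0,"rx":0,"ry":0,"rz":0,"hand":0.0},{"dx":0,"dy":0,"dz":0,"rx":0,"ry":0,"rz":0,"hand":0.0},{"dx":0,"dy":0,"dz":0,"rx":0,"ry":0,"rz":0,"hand":0.032},{"dx":0,"dy":0,"dz":0,"rx":0,"ry":0,"rz":0,"hand":0.032},{"dx":0,"dy":0,"dz":0,"rx":0,"ry":0,"rz":0,"hand":0.032},{"dx":0,"dy":0,"dz":0,"rx":0,"ry":0,"rz":0,"hand":0.032},{"dx":0,"dy":0,"dz":-0.02,"rx":0,"ry":0,"rz":0,"hand":0.032},{"dx":0,"dy":0,"dz":-0.03,"rx":0,"ry":0,"rz":0,"hand":0.032},{"dx":0,"dy":0,"dz":-0.04,"rx":0,"ry":0,"rz":0,"hand":0.032},{"dx":0,"dy":0,"dz":-0.04,"rx":0,"ry":0,"rz":0,"hand":0.032},{"dx":0,"dy":0,"dz":-0.03,"rx":0,"ry":0,"rz":0,"hand":0.032}]' 60
python3 -m pendant '[{"dx":0.0089,"dy":-0.0382,"dz":0,"rx":0,"ry":0,"rz":0,"hand":0.036},{"dx":0.0089,"dy":-0.0382,"dz":0,"rx":0,"ry":0,"rz":0,"hand":0.036},{"dx":0.0089,"dy":-0.0382,"dz":0,"rx":0,"ry":0,"rz":0,"hand":0.036},{"dx":0,"dy":0,"dz":0,"rx":0,"ry":0,"rz":0,"hand":0.036},{"dx":0,"dy":0,"dz":0,"rx":0,"ry":0,"rz":0,"hand":0.036},{"dx":0,"dy":0,"dz":0,"rx":0,"ry":0,"rz":0,"hand":0.036}]'
python3 -c "
from h import *
togo(.27,-.17,.17); shot('wrist','wH')"
```

```text
clock: 12.37
position: [0.5812, -0.2166, 0.1767]
ee_rot: [0.002, 0.677, 0.736, 0.0]
contact_force: [0.8, -0.1, 0.4]
width: 0.0321
gripper_force: 0.0
clock: 12.87
position: [0.4647, -0.1995, 0.174]
ee_rot: [0.001, 0.677, 0.736, 0.0]
contact_force: [1.0, 0.3, -0.3]
width: 0.0359
gripper_force: 0.0
pos [ 0.4647 -0.1995  0.174 ] yaw 94.71 tilt 0.14 togo [ 0.0453 -0.1916  0.0035] t 12.87
```

View pics/wH.png

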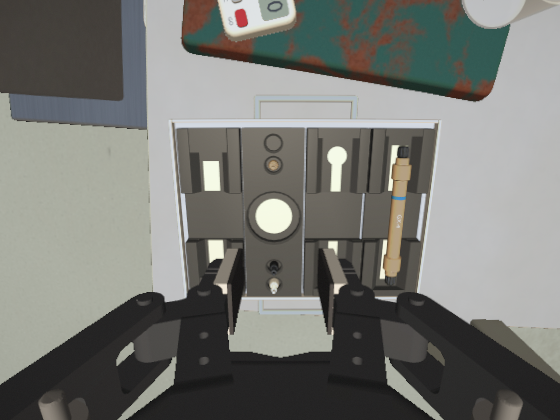

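The long column lies in its pocket at (403,152)-(391,280), parallel to it, but with a silhouette strip visible on its left. I'll check the seating with numbers and a crop.

```bash
python3 - <<'E'
from h import *
d,T=load("wH"); im=cv2.imread("pics/wH.png")[115:310,300:450]; cv2.imwrite("pics/wHc.png",cv2.resize(im,None,fx=3,fy=3,interpolation=cv2.INTER_CUBIC))
Tr=np.radians(4.7)
def loc(p): v=p[:2]-np.array([.5802,-.2161]); return np.array([np.cos(Tr)*v[0]+np.sin(Tr)*v[1],-np.sin(Tr)*v[0]+np.cos(Tr)*v[1]])
for u,v in((403,152),(391,280)): print(loc(onz(*ray(d,u,v,T),.0185)).round(4))
a=onz(*ray(d,273.5,215.5,T),.011); print("cap",a.round(4))
E
```

```text
[0.0006 0.0648]
[ 0.0021 -0.0672]
cap [ 0.4606 -0.2251  0.011 ]
```

View pics/wHc.png

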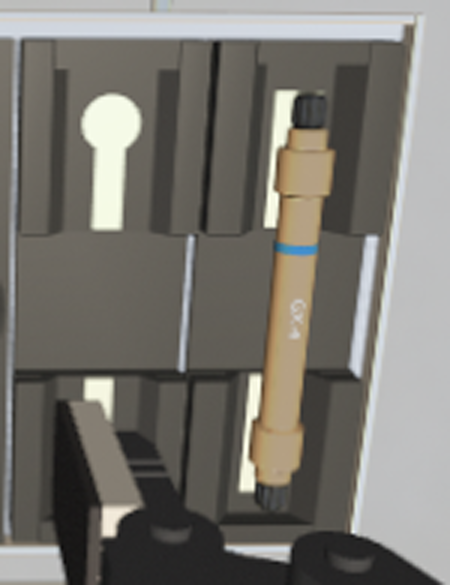

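The column sits 0.6–2.1 mm off the pocket centre line, inside the ±2.5 mm clearance, so it is down on the floor. On to the short column.

```bash
python3 -m pendant '[{"dx":0.009,"dy":-0.0383,"dz":0,"rx":0,"ry":0,"rz":0,"hand":0.036},{"dx":0.009,"dy":-0.0383,"dz":0,"rx":0,"ry":0,"rz":0,"hand":0.036},{"dx":0.009,"dy":-0.0383,"dz":0,"rx":0,"ry":0,"rz":0,"hand":0.036},{"dx":0.009,"dy":-0.0383,"dz":0,"rx":0,"ry":0,"rz":0,"hand":0.036},{"dx":0.009,"dy":-0.0383,"dz":0,"rx":0,"ry":0,"rz":0,"hand":0.036},{"dx":0.0399,"dy":0.0033,"dz":0,"rx":0,"ry":0,"rz":0,"hand":0.036},{"dx":0.0399,"dy":0.0033,"dz":0,"rx":0,"ry":0,"rz":0,"hand":0.036},{"dx":0.0399,"dy":0.0033,"dz":0,"rx":0,"ry":0,"rz":0,"hand":0.036},{"dx":0.0399,"dy":0.0033,"dz":0,"rx":0,"ry":0,"rz":0,"hand":0.036},{"dx":0.0399,"dy":0.0033,"dz":0,"rx":0,"ry":0,"rz":0,"hand":0.036},{"dx":0.0399,"dy":0.0033,"dz":0,"rx":0,"ry":0,"rz":0,"hand":0.036},{"dx":0.0399,"dy":0.0033,"dz":0,"rx":0,"ry":0,"rz":0,"hand":0.036}]'
python3 -m pendant '[{"dx":0.0399,"dy":0.0033,"dz":0,"rx":0,"ry":0,"rz":0,"hand":0.036},{"dx":0.0131,"dy":0.0347,"dz":0,"rx":0,"ry":0,"rz":0,"hand":0.036},{"dx":0.0131,"dy":0.0347,"dz":0,"rx":0,"ry":0,"rz":0,"hand":0.036},{"dx":0.0131,"dy":0.0347,"dz":0,"rx":0,"ry":0,"rz":0,"hand":0.036},{"dx":0.0131,"dy":0.0347,"dz":0,"rx":0,"ry":0,"rz":0,"hand":0.036},{"dx":0.0131,"dy":0.0347,"dz":0,"rx":0,"ry":0,"rz":0,"hand":0.036},{"dx":0.0131,"dy":0.0347,"dz":0,"rx":0,"ry":0,"rz":0,"hand":0.036},{"dx":0.0131,"dy":0.0347,"dz":0,"rx":0,"ry":0,"rz":0,"hand":0.036},{"dx":0,"dy":0,"dz":0.04,"rx":0,"ry":0,"rz":-5.5,"hand":0.036},{"dx":0,"dy":0,"dz":0.04,"rx":0,"ry":0,"rz":0,"hand":0.036},{"dx":0,"dy":0,"dz":0,"rx":0,"ry":0,"rz":0,"hand":0.036},{"dx":0,"dy":0,"dz":0,"rx":0,"ry":0,"rz":0,"hand":0.036}]'
python3 -c "
from h import *
togo(.5049,.2611,.003); shot('wrist','wI')"
```

```text
clock: 13.92
position: [0.2708, 0.1124, 0.1742]
ee_rot: [0.001, 0.677, 0.736, 0.001]
contact_force: [1.8, -0.7, 0.5]
width: 0.0358
gripper_force: 0.0
clock: 14.92
position: [0.5031, 0.2616, 0.0911]
ee_rot: [-0.001, 0.641, 0.767, -0.003]
contact_force: [1.0, 0.9, 0.3]
width: 0.0361
gripper_force: 0.0
pos [0.5031 0.2616 0.0911] yaw 100.24 tilt 0.33 togo [-0.0008  0.0022  0.0881] t 14.92
```

View pics/wI.png

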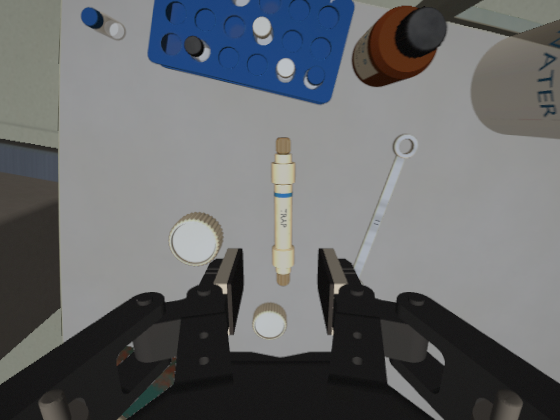

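The short column is vertical at col 283 and centred between the fingers. The small decoy cap at (269,323) is clear of the pads.

```bash
python3 -m pendant '[{"dx":-0.0008,"dy":0.0018,"dz":0.03,"rx":0,"ry":0,"rz":0,"hand":0.036},{"dx":0,"dy":0,"dz":0.03,"rx":0,"ry":0,"rz":0,"hand":0.036},{"dx":0,"dy":0,"dz":0.028,"rx":0,"ry":0,"rz":0,"hand":0.036},{"dx":0,"dy":0,"dz":0,"rx":0,"ry":0,"rz":0,"hand":0.036},{"dx":0,"dy":0,"dz":0,"rx":0,"ry":0,"rz":0,"hand":0.036},{"dx":0,"dy":0,"dz":0,"rx":0,"ry":0,"rz":0,"hand":0.0},{"dx":0,"dy":0,"dz":0,"rx":0,"ry":0,"rz":0,"hand":0.0},{"dx":0,"dy":0,"dz":0,"rx":0,"ry":0,"rz":0,"hand":0.0},{"dx":0,"dy":0,"dz":0,"rx":0,"ry":0,"rz":0,"hand":0.0},{"dx":0,"dy":0,"dz":0,"rx":0,"ry":0,"rz":0,"hand":0.0}]' 60
python3 -m pendant '[{"dx":0,"dy":0,"dz":-0.02,"rx":0,"ry":0,"rz":0,"hand":0.0},{"dx":0,"dy":0,"dz":-0.03,"rx":0,"ry":0,"rz":0,"hand":0.0},{"dx":0,"dy":0,"dz":-0.04,"rx":0,"ry":0,"rz":0,"hand":0.0},{"dx":0,"dy":0,"dz":-0.04,"rx":0,"ry":0,"rz":0,"hand":0.0},{"dx":0,"dy":0,"dz":-0.04,"rx":0,"ry":0,"rz":5.5,"hand":0.0},{"dx":-0.0131,"dy":-0.0347,"dz":0,"rx":0,"ry":0,"rz":0,"hand":0.0},{"dx":-0.0131,"dy":-0.0347,"dz":0,"rx":0,"ry":0,"rz":0,"hand":0.0},{"dx":-0.0131,"dy":-0.0347,"dz":0,"rx":0,"ry":0,"rz":0,"hand":0.0},{"dx":-0.0131,"dy":-0.0347,"dz":0,"rx":0,"ry":0,"rz":0,"hand":0.0},{"dx":-0.0131,"dy":-0.0347,"dz":0,"rx":0,"ry":0,"rz":0,"hand":0.0},{"dx":-0.0131,"dy":-0.0347,"dz":0,"rx":0,"ry":0,"rz":0,"hand":0.0},{"dx":-0.0131,"dy":-0.0347,"dz":0,"rx":0,"ry":0,"rz":0,"hand":0.0}]'
python3 -c "
from h import *
togo(.27,-.17,.17)"
```

```text
clock: 15.8
position: [0.5081, 0.262, 0.0085]
ee_rot: [0.002, 0.641, 0.767, 0.003]
contact_force: [-1.2, 0.9, 6.3]
width: 0.0147
gripper_force: 60.1
clock: 16.8
position: [0.2699, 0.1491, 0.1763]
ee_rot: [0.001, 0.677, 0.736, 0.001]
contact_force: [0.7, -0.1, -0.1]
width: 0.0146
gripper_force: 59.2
pos [0.2699 0.1491 0.1763] yaw 94.75 tilt 0.16 togo [-0.318  -0.0264  0.0061] t 16.8
```

```bash
python3 -m pendant '[{"dx":-0.0398,"dy":-0.0033,"dz":0,"rx":0,"ry":0,"rz":0,"hand":0.0},{"dx":-0.0398,"dy":-0.0033,"dz":0,"rx":0,"ry":0,"rz":0,"hand":0.0},{"dx":-0.0398,"dy":-0.0033,"dz":0,"rx":0,"ry":0,"rz":0,"hand":0.0},{"dx":-0.0398,"dy":-0.0033,"dz":0,"rx":0,"ry":0,"rz":0,"hand":0.0},{"dx":-0.0398,"dy":-0.0033,"dz":0,"rx":0,"ry":0,"rz":0,"hand":0.0},{"dx":-0.0398,"dy":-0.0033,"dz":0,"rx":0,"ry":0,"rz":0,"hand":0.0},{"dx":-0.0398,"dy":-0.0033,"dz":0,"rx":0,"ry":0,"rz":0,"hand":0.0},{"dx":-0.0398,"dy":-0.0033,"dz":0,"rx":0,"ry":0,"rz":0,"hand":0.0},{"dx":-0.0178,"dy":0.0314,"dz":0,"rx":0,"ry":0,"rz":0,"hand":0.0},{"dx":-0.0178,"dy":0.0314,"dz":0,"rx":0,"ry":0,"rz":0,"hand":0.0},{"dx":-0.0178,"dy":0.0314,"dz":0,"rx":0,"ry":0,"rz":0,"hand":0.0},{"dx":-0.0178,"dy":0.0314,"dz":0,"rx":0,"ry":0,"rz":0,"hand":0.0}]'
python3 -m pendant '[{"dx":0,"dy":0,"dz":0.035,"rx":0,"ry":0,"rz":0,"hand":0.0},{"dx":0,"dy":0,"dz":0.035,"rx":0,"ry":0,"rz":0,"hand":0.0},{"dx":0,"dy":0,"dz":0.03,"rx":0,"ry":0,"rz":0,"hand":0.0},{"dx":0,"dy":0,"dz":0,"rx":0,"ry":0,"rz":0,"hand":0.0},{"dx":0,"dy":0,"dz":0,"rx":0,"ry":0,"rz":0,"hand":0.0}]'
python3 -c "
from h import *
togo(.401,-.2307,.016);shot('wrist','wJ')"
```

```text
clock: 17.8
position: [0.4037, -0.2321, 0.1768]
ee_rot: [0.002, 0.678, 0.735, 0.0]
contact_force: [0.8, -0.6, -1.1]
width: 0.0142
gripper_force: 59.2
clock: 18.22
position: [0.4019, -0.23, 0.0755]
ee_rot: [-0.001, 0.677, 0.736, -0.0]
contact_force: [0.7, -0.6, 1.1]
width: 0.0145
gripper_force: 59.3
pos [ 0.4019 -0.23    0.0755] yaw 94.73 tilt 0.09 togo [-0.0007 -0.0009  0.0595] t 18.22
```

View pics/wJ.png

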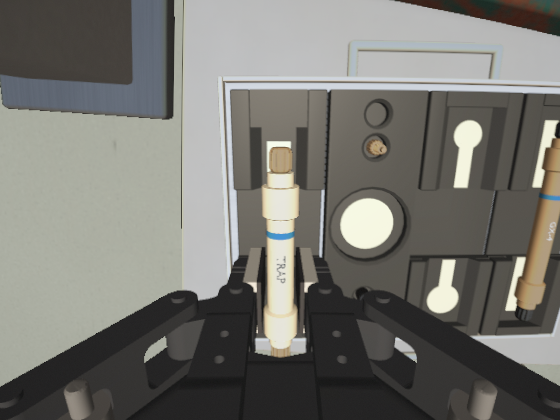

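The short column lies over its pocket's pale mark at (279,155), parallel to it. Lowering.

```bash
python3 -m pendant '[{"dx":-0.0005,"dy":-0.0006,"dz":0.02,"rx":0,"ry":0,"rz":0,"hand":0.0},{"dx":0,"dy":0,"dz":0.015,"rx":0,"ry":0,"rz":0,"hand":0.0},{"dx":0,"dy":0,"dz":0.01,"rx":0,"ry":0,"rz":0,"hand":0.0},{"dx":0,"dy":0,"dz":0.008,"rx":0,"ry":0,"rz":0,"hand":0.0},{"dx":0,"dy":0,"dz":0.004,"rx":0,"ry":0,"rz":0,"hand":0.0},{"dx":0,"dy":0,"dz":0,"rx":0,"ry":0,"rz":0,"hand":0.0},{"dx":0,"dy":0,"dz":0,"rx":0,"ry":0,"rz":0,"hand":0.0},{"dx":0,"dy":0,"dz":0,"rx":0,"ry":0,"rz":0,"hand":0.0}]'
python3 -m pendant '[{"dx":0,"dy":0,"dz":0.003,"rx":0,"ry":0,"rz":0,"hand":0.0},{"dx":0,"dy":0,"dz":0,"rx":0,"ry":0,"rz":0,"hand":0.0},{"dx":0,"dy":0,"dz":0,"rx":0,"ry":0,"rz":0,"hand":0.0}]'
```

```text
clock: 18.93
position: [0.4026, -0.2315, 0.0193]
ee_rot: [0.001, 0.677, 0.736, 0.0]
contact_force: [-0.6, -1.4, -1.2]
width: 0.0148
gripper_force: 59.3
clock: 19.18
position: [0.4028, -0.2317, 0.0184]
ee_rot: [0.002, 0.677, 0.736, 0.0]
contact_force: [-4.4, 2.5, 23.1]
width: 0.0143
gripper_force: 62.2
```

Contact at TCP z 0.0184 matches the grip height plus the floor height, so it is seated. Releasing and returning for the spanner.

```bash
python3 -m pendant '[{"dx":0,"dy":0,"dz":-0.001,"rx":0,"ry":0,"rz":0,"hand":0.03},{"dx":0,"dy":0,"dz":0,"rx":0,"ry":0,"rz":0,"hand":0.03},{"dx":0,"dy":0,"dz":0,"rx":0,"ry":0,"rz":0,"hand":0.03},{"dx":0,"dy":0,"dz":0,"rx":0,"ry":0,"rz":0,"hand":0.03},{"dx":0,"dy":0,"dz":-0.02,"rx":0,"ry":0,"rz":0,"hand":0.03},{"dx":0,"dy":0,"dz":-0.03,"rx":0,"ry":0,"rz":0,"hand":0.03},{"dx":0,"dy":0,"dz":-0.04,"rx":0,"ry":0,"rz":0,"hand":0.03},{"dx":0,"dy":0,"dz":-0.04,"rx":0,"ry":0,"rz":0,"hand":0.03},{"dx":0,"dy":0,"dz":-0.03,"rx":0,"ry":0,"rz":0,"hand":0.03},{"dx":0,"dy":0,"dz":0,"rx":0,"ry":0,"rz":0,"hand":0.03},{"dx":0,"dy":0,"dz":0,"rx":0,"ry":0,"rz":0,"hand":0.03}]'
python3 -c "
from h import *
togo(.27,-.17,.17);shot('wrist','wK')"
python3 -m pendant '[{"dx":0.0178,"dy":-0.0314,"dz":0,"rx":0,"ry":0,"rz":0,"hand":0.03},{"dx":0.0178,"dy":-0.0314,"dz":0,"rx":0,"ry":0,"rz":0,"hand":0.03},{"dx":0.0178,"dy":-0.0314,"dz":0,"rx":0,"ry":0,"rz":0,"hand":0.03},{"dx":0.0178,"dy":-0.0314,"dz":0,"rx":0,"ry":0,"rz":0,"hand":0.03},{"dx":0.0399,"dy":0.0033,"dz":0,"rx":0,"ry":0,"rz":0,"hand":0.03},{"dx":0.0399,"dy":0.0033,"dz":0,"rx":0,"ry":0,"rz":0,"hand":0.03},{"dx":0.0399,"dy":0.0033,"dz":0,"rx":0,"ry":0,"rz":0,"hand":0.03},{"dx":0.0399,"dy":0.0033,"dz":0,"rx":0,"ry":0,"rz":0,"hand":0.03},{"dx":0.0399,"dy":0.0033,"dz":0,"rx":0,"ry":0,"rz":0,"hand":0.03},{"dx":0.0399,"dy":0.0033,"dz":0,"rx":0,"ry":0,"rz":0,"hand":0.03},{"dx":0.0399,"dy":0.0033,"dz":0,"rx":0,"ry":0,"rz":0,"hand":0.03},{"dx":0.0399,"dy":0.0033,"dz":0,"rx":0,"ry":0,"rz":0,"hand":0.03}]'
python3 -m pendant '[{"dx":0.0113,"dy":0.0391,"dz":0,"rx":0,"ry":0,"rz":0,"hand":0.03},{"dx":0.0113,"dy":0.0391,"dz":0,"rx":0,"ry":0,"rz":0,"hand":0.03},{"dx":0.0113,"dy":0.0391,"dz":0,"rx":0,"ry":0,"rz":0,"hand":0.03},{"dx":0.0113,"dy":0.0391,"dz":0,"rx":0,"ry":0,"rz":0,"hand":0.03},{"dx":0.0113,"dy":0.0391,"dz":0,"rx":0,"ry":0,"rz":0,"hand":0.03},{"dx":0.0113,"dy":0.0391,"dz":0,"rx":0,"ry":0,"rz":0,"hand":0.03},{"dx":0.0113,"dy":0.0391,"dz":0,"rx":0,"ry":0,"rz":0,"hand":0.03},{"dx":0.0113,"dy":0.0391,"dz":0,"rx":0,"ry":0,"rz":4.9,"hand":0.03},{"dx":0,"dy":0,"dz":0.04,"rx":0,"ry":0,"rz":4.9,"hand":0.03},{"dx":0,"dy":0,"dz":0.04,"rx":0,"ry":0,"rz":0,"hand":0.03},{"dx":0,"dy":0,"dz":0,"rx":0,"ry":0,"rz":0,"hand":0.03},{"dx":0,"dy":0,"dz":0,"rx":0,"ry":0,"rz":0,"hand":0.03}]'
python3 - <<'E'
from h import *
togo(.5745,.266,.002); d,T=shot('wrist','wL')
g=d["frame"].astype(int)
# shank: find bright ridge per row between cols 250..310
for v in range(100,270,15):
    row=g[v,225:335].mean(1); b=np.median(row); i=np.where(abs(row-b)>14)[0]
    if len(i): 
        u=225+(i.min()+i.max())/2; print(v,225+i.min(),225+i.max(),onz(*ray(d,u,v,T),.004).round(4))
E
```

```text
clock: 20.1
position: [0.4028, -0.2317, 0.1779]
ee_rot: [0.002, 0.677, 0.736, 0.0]
contact_force: [-0.3, 1.1, -0.1]
width: 0.0303
gripper_force: 0.0
pos [ 0.4028 -0.2317  0.1779] yaw 94.74 tilt 0.25 togo [ 0.0725 -0.1273  0.0073] t 20.1
clock: 21.15
position: [0.2687, 0.1515, 0.1747]
ee_rot: [-0.001, 0.677, 0.736, -0.001]
contact_force: [1.0, 0.1, 0.1]
width: 0.0303
gripper_force: 0.0
clock: 22.15
position: [0.5717, 0.2647, 0.0919]
ee_rot: [-0.002, 0.738, 0.675, -0.005]
contact_force: [0.6, -0.3, 0.9]
width: 0.0298
gripper_force: 0.0
pos [0.5717 0.2647 0.0919] yaw 84.95 tilt 0.61 togo [0.0019 0.0035 0.0899] t 22.15
115 284 289 [0.5816 0.3346 0.004 ]
130 276 297 [0.5808 0.3245 0.004 ]
145 283 290 [0.5799 0.3142 0.004 ]
160 282 290 [0.5787 0.3036 0.004 ]
175 282 290 [0.5778 0.2928 0.004 ]
220 282 289 [0.5745 0.2586 0.004 ]
235 281 288 [0.5728 0.2467 0.004 ]
250 233 328 [0.5686 0.2345 0.004 ]
265 225 334 [0.5667 0.2219 0.004 ]
```

```bash
python3 -m pendant '[{"dx":0.0015,"dy":0.0034,"dz":0.03,"rx":0,"ry":0,"rz":0.9,"hand":0.026},{"dx":0,"dy":0,"dz":0.03,"rx":0,"ry":0,"rz":0,"hand":0.026},{"dx":0,"dy":0,"dz":0.02,"rx":0,"ry":0,"rz":0,"hand":0.026},{"dx":0,"dy":0,"dz":0.006,"rx":0,"ry":0,"rz":0,"hand":0.026},{"dx":0,"dy":0,"dz":0,"rx":0,"ry":0,"rz":0,"hand":0.026},{"dx":0,"dy":0,"dz":0,"rx":0,"ry":0,"rz":0,"hand":0.026},{"dx":0,"dy":0,"dz":0,"rx":0,"ry":0,"rz":0,"hand":0.026}]'
python3 - <<'E'
from h import *
togo(.575,.266,.002); d,T=shot('wrist','wM')
g=d["frame"].astype(int)
for v in range(80,260,15):
    row=g[v,235:325].mean(1); b=np.median(row); i=np.where(abs(row-b)>14)[0]
    if len(i): 
        u=235+(i.min()+i.max())/2; print(v,235+i.min(),235+i.max(),onz(*ray(d,u,v,T),.004).round(4))
E
```

```text
clock: 22.78
position: [0.5804, 0.2677, 0.0129]
ee_rot: [0.001, 0.743, 0.669, 0.002]
contact_force: [0.2, 0.5, -0.5]
width: 0.0262
gripper_force: 0.0
pos [0.5804 0.2677 0.0129] yaw 84.04 tilt 0.28 togo [-0.0023 -0.0052  0.0109] t 22.78
125 257 279 [0.5819 0.3336 0.004 ]
140 251 284 [0.5809 0.327  0.004 ]
155 256 277 [0.5796 0.3201 0.004 ]
170 262 276 [0.58  0.313 0.004]
185 262 276 [0.5792 0.3058 0.004 ]
200 263 276 [0.5786 0.2984 0.004 ]
215 263 274 [0.5772 0.2908 0.004 ]
245 263 274 [0.5754 0.2751 0.004 ]
```

```bash
python3 -m pendant '[{"dx":-0.002,"dy":-0.0048,"dz":0,"rx":0,"ry":0,"rz":0,"hand":0.026},{"dx":0,"dy":0,"dz":0.01,"rx":0,"ry":0,"rz":0,"hand":0.026},{"dx":0,"dy":0,"dz":0,"rx":0,"ry":0,"rz":0,"hand":0.026},{"dx":0,"dy":0,"dz":0,"rx":0,"ry":0,"rz":0,"hand":0.026},{"dx":0,"dy":0,"dz":0,"rx":0,"ry":0,"rz":0,"hand":0.026},{"dx":0,"dy":0,"dz":0,"rx":0,"ry":0,"rz":0,"hand":0.026}]' 50
python3 -c "
from h import *
togo(.575,.266,.002)"
```

```text
clock: 23.33
position: [0.5734, 0.2655, 0.0]
ee_rot: [-0.0, 0.743, 0.669, -0.0]
contact_force: [0.9, -1.2, -0.2]
width: 0.0262
gripper_force: 0.0
pos [0.5734 0.2655 0.    ] yaw 84.04 tilt 0.04 togo [ 0.0007  0.0016 -0.002 ] t 23.33
```

```bash
python3 -m pendant '[{"dx":0,"dy":0.001,"dz":0,"rx":0,"ry":0,"rz":0,"hand":0.0},{"dx":0,"dy":0,"dz":0,"rx":0,"ry":0,"rz":0,"hand":0.0},{"dx":0,"dy":0,"dz":0,"rx":0,"ry":0,"rz":0,"hand":0.0},{"dx":0,"dy":0,"dz":0,"rx":0,"ry":0,"rz":0,"hand":0.0},{"dx":0,"dy":0,"dz":0,"rx":0,"ry":0,"rz":0,"hand":0.0},{"dx":0,"dy":0,"dz":0,"rx":0,"ry":0,"rz":0,"hand":0.0}]' 50
python3 -c "
from h import *
togo(.575,.266,.002)"
python3 -m pendant '[{"dx":0,"dy":0,"dz":-0.01,"rx":0,"ry":0,"rz":0,"hand":0.0},{"dx":0,"dy":0,"dz":-0.03,"rx":0,"ry":0,"rz":0,"hand":0.0},{"dx":0,"dy":0,"dz":-0.04,"rx":0,"ry":0,"rz":0,"hand":0.0},{"dx":0,"dy":0,"dz":-0.04,"rx":0,"ry":0,"rz":0,"hand":0.0},{"dx":0,"dy":0,"dz":-0.04,"rx":0,"ry":0,"rz":0,"hand":0.0},{"dx":0,"dy":0,"dz":0,"rx":0,"ry":0,"rz":-5.3,"hand":0.0},{"dx":0,"dy":0,"dz":0,"rx":0,"ry":0,"rz":-5.3,"hand":0.0},{"dx":0,"dy":0,"dz":0,"rx":0,"ry":0,"rz":0,"hand":0.0},{"dx":0,"dy":0,"dz":0,"rx":0,"ry":0,"rz":0,"hand":0.0},{"dx":0,"dy":0,"dz":0,"rx":0,"ry":0,"rz":0,"hand":0.0}]' 50
python3 -c "
from h import *
togo(.27,.15,.17);shot('wrist','wN')"
```

```text
clock: 23.83
position: [0.575, 0.2655, 0.0005]
ee_rot: [0.0, 0.743, 0.669, 0.0]
contact_force: [0.7, -1.0, 2.7]
width: 0.0056
gripper_force: 49.0
pos [5.750e-01 2.655e-01 5.000e-04] yaw 84.03 tilt 0.05 togo [ 0.0005 -0.     -0.0015] t 23.83
clock: 24.67
position: [0.5738, 0.2653, 0.1596]
ee_rot: [-0.0, 0.679, 0.734, -0.001]
contact_force: [0.3, 0.2, -0.0]
width: 0.0054
gripper_force: 49.0
pos [0.5738 0.2653 0.1596] yaw 94.52 tilt 0.11 togo [-0.091  -0.312  -0.0098] t 24.67
```

```bash
python3 -m pendant '[{"dx":-0.0114,"dy":-0.039,"dz":0,"rx":0,"ry":0,"rz":0,"hand":0.0},{"dx":-0.0114,"dy":-0.039,"dz":0,"rx":0,"ry":0,"rz":0,"hand":0.0},{"dx":-0.0114,"dy":-0.039,"dz":0,"rx":0,"ry":0,"rz":0,"hand":0.0},{"dx":-0.0114,"dy":-0.039,"dz":0,"rx":0,"ry":0,"rz":0,"hand":0.0},{"dx":-0.0114,"dy":-0.039,"dz":0,"rx":0,"ry":0,"rz":0,"hand":0.0},{"dx":-0.0114,"dy":-0.039,"dz":0,"rx":0,"ry":0,"rz":0,"hand":0.0},{"dx":-0.0114,"dy":-0.039,"dz":0,"rx":0,"ry":0,"rz":0,"hand":0.0},{"dx":-0.0114,"dy":-0.039,"dz":0,"rx":0,"ry":0,"rz":0,"hand":0.0},{"dx":-0.0399,"dy":-0.0033,"dz":0,"rx":0,"ry":0,"rz":0,"hand":0.0},{"dx":-0.0399,"dy":-0.0033,"dz":0,"rx":0,"ry":0,"rz":0,"hand":0.0},{"dx":-0.0399,"dy":-0.0033,"dz":0,"rx":0,"ry":0,"rz":0,"hand":0.0},{"dx":-0.0399,"dy":-0.0033,"dz":0,"rx":0,"ry":0,"rz":0,"hand":0.0}]'
python3 -m pendant '[{"dx":-0.0399,"dy":-0.0033,"dz":0,"rx":0,"ry":0,"rz":0,"hand":0.0},{"dx":-0.0399,"dy":-0.0033,"dz":0,"rx":0,"ry":0,"rz":0,"hand":0.0},{"dx":-0.0399,"dy":-0.0033,"dz":0,"rx":0,"ry":0,"rz":0,"hand":0.0},{"dx":-0.0399,"dy":-0.0033,"dz":0,"rx":0,"ry":0,"rz":0,"hand":0.0},{"dx":-0.0102,"dy":0.0351,"dz":0,"rx":0,"ry":0,"rz":0,"hand":0.0},{"dx":-0.0102,"dy":0.0351,"dz":0,"rx":0,"ry":0,"rz":0,"hand":0.0},{"dx":-0.0102,"dy":0.0351,"dz":0,"rx":0,"ry":0,"rz":0,"hand":0.0},{"dx":-0.0102,"dy":0.0351,"dz":0,"rx":0,"ry":0,"rz":0,"hand":0.0},{"dx":-0.0102,"dy":0.0351,"dz":0,"rx":0,"ry":0,"rz":0,"hand":0.0},{"dx":-0.0102,"dy":0.0351,"dz":0,"rx":0,"ry":0,"rz":0,"hand":0.0},{"dx":-0.0102,"dy":0.0351,"dz":0,"rx":0,"ry":0,"rz":0,"hand":0.0}]'
python3 -m pendant '[{"dx":0,"dy":0,"dz":0.04,"rx":0,"ry":0,"rz":0,"hand":0.0},{"dx":0,"dy":0,"dz":0.04,"rx":0,"ry":0,"rz":0,"hand":0.0},{"dx":0,"dy":0,"dz":0.03,"rx":0,"ry":0,"rz":0,"hand":0.0},{"dx":0,"dy":0,"dz":0,"rx":0,"ry":0,"rz":0,"hand":0.0},{"dx":0,"dy":0,"dz":0,"rx":0,"ry":0,"rz":0,"hand":0.0},{"dx":0,"dy":0,"dz":0,"rx":0,"ry":0,"rz":0,"hand":0.0},{"dx":0,"dy":0,"dz":0,"rx":0,"ry":0,"rz":0,"hand":0.0}]'
python3 -c "
from h import *
togo(.5204,-.2212,.0145);shot('wrist','wO')"
```

```text
clock: 25.72
position: [0.2699, -0.0117, 0.1604]
ee_rot: [0.001, 0.677, 0.736, 0.0]
contact_force: [1.3, 0.3, -0.7]
width: 0.0053
gripper_force: 49.1
clock: 26.63
position: [0.5224, -0.2224, 0.1595]
ee_rot: [-0.001, 0.678, 0.735, -0.0]
contact_force: [-0.4, -0.3, 0.0]
width: 0.0057
gripper_force: 49.1
clock: 27.22
position: [0.5228, -0.2233, 0.0527]
ee_rot: [0.002, 0.678, 0.735, 0.001]
contact_force: [-0.2, -0.4, -1.2]
width: 0.0056
gripper_force: 49.2
pos [ 0.5228 -0.2233  0.0527] yaw 94.61 tilt 0.28 togo [ 0.0024 -0.0023  0.0382] t 27.22
```

```bash
python3 - <<'E'
from h import *
d,T=load('wO'); g=d["frame"].astype(int)
for v in range(90,260,12):
    row=g[v,230:330].mean(1); i=np.where(row>110)[0]
    print(v,[int(x) for x in (230+i.min(),230+i.max(),len(i))] if len(i) else None, row[::12].astype(int))
E
```

```text
90 [230, 328, 96] [121 123 125 126 125 125 124 124 114]
102 [230, 328, 75] [120  64 123 124 124 122  64 123 111]
114 [230, 324, 70] [118  64 121 149 246 120  64 119 109]
126 [230, 320, 66] [115  64 119 219 246 219  65 116 107]
138 [230, 316, 63] [113  64 115 217 245 114  65 112 106]
150 [231, 313, 55] [110  64 112 160 219 219  65 109 104]
162 [267, 288, 22] [106  65 109 109 208 108  65 105  99]
174 [267, 288, 22] [104  65 106 106 217 105  64 102  92]
186 [267, 288, 22] [100  67 102 103 219 102  64 100  79]
198 [272, 326, 21] [109 108 108 109 219 107 108 108 179]
210 [272, 326, 21] [ 90 108 107 107 219 106 106 106 116]
222 [230, 325, 22] [112 104 105 105 219 105 105 104  79]
234 [230, 325, 22] [163 103 103 104 201 103 103 102  67]
246 [230, 324, 22] [199 101 101 101 214 101 100 100  88]
258 [230, 324, 41] [217 100  37 125 199  87  89  97  89]
```

```bash
python3 -m pendant '[{"dx":0.002,"dy":-0.002,"dz":0.01,"rx":0,"ry":0,"rz":0,"hand":0.0},{"dx":0,"dy":0,"dz":0.01,"rx":0,"ry":0,"rz":0,"hand":0.0},{"dx":0,"dy":0,"dz":0.009,"rx":0,"ry":0,"rz":0,"hand":0.0},{"dx":0,"dy":0,"dz":0,"rx":0,"ry":0,"rz":0,"hand":0.0},{"dx":0,"dy":0,"dz":0,"rx":0,"ry":0,"rz":0,"hand":0.0},{"dx":0,"dy":0,"dz":0,"rx":0,"ry":0,"rz":0,"hand":0.0}]'
python3 -c "
from h import *
togo(.5204,-.2212,.0145)"
python3 -m pendant '[{"dx":0,"dy":0,"dz":0,"rx":0,"ry":0,"rz":0,"hand":0.0},{"dx":0,"dy":0,"dz":0,"rx":0,"ry":0,"rz":0,"hand":0.0}]'|sed -n 2p;python3 -m pendant '[{"dx":0,"dy":0,"dz":0,"rx":0,"ry":0,"rz":0,"hand":0.0},{"dx":0,"dy":0,"dz":0,"rx":0,"ry":0,"rz":0,"hand":0.0}]'|sed -n 2p
```

```text
clock: 27.77
position: [0.5192, -0.2206, 0.0216]
ee_rot: [0.0, 0.678, 0.735, 0.0]
contact_force: [0.7, 0.0, -0.6]
width: 0.005
gripper_force: 49.2
pos [ 0.5192 -0.2206  0.0216] yaw 94.63 tilt 0.04 togo [-0.0007  0.0011  0.0071] t 27.77
position: [0.5193, -0.2207, 0.0217]
position: [0.5191, -0.2205, 0.0215]
```

```bash
python3 -m pendant '[{"dx":-0.0007,"dy":0.001,"dz":0.003,"rx":0,"ry":0,"rz":0,"hand":0.0},{"dx":0,"dy":0,"dz":0.002,"rx":0,"ry":0,"rz":0,"hand":0.0},{"dx":0,"dy":0,"dz":0,"rx":0,"ry":0,"rz":0,"hand":0.0},{"dx":0,"dy":0,"dz":0,"rx":0,"ry":0,"rz":0,"hand":0.0},{"dx":0,"dy":0,"dz":0,"rx":0,"ry":0,"rz":0,"hand":0.0}]'
python3 -c "
from h import *
togo(.5204,-.2212,.0135)"
```

```text
clock: 28.52
position: [0.5199, -0.221, 0.0162]
ee_rot: [-0.0, 0.678, 0.735, -0.0]
contact_force: [0.5, -0.3, -1.1]
width: 0.005
gripper_force: 49.2
pos [ 0.5199 -0.221   0.0162] yaw 94.63 tilt 0.01 togo [-0.0003  0.0005  0.0027] t 28.52
```

```bash
python3 -m pendant '[{"dx":0,"dy":0.0004,"dz":0.0025,"rx":0,"ry":0,"rz":0,"hand":0.0},{"dx":0,"dy":0,"dz":0,"rx":0,"ry":0,"rz":0,"hand":0.0},{"dx":0,"dy":0,"dz":0,"rx":0,"ry":0,"rz":0,"hand":0.0},{"dx":0,"dy":0,"dz":0,"rx":0,"ry":0,"rz":0,"hand":0.0}]'
```

```text
clock: 28.85
position: [0.5203, -0.221, 0.0137]
ee_rot: [-0.0, 0.678, 0.735, -0.0]
contact_force: [-0.2, -0.4, -0.6]
width: 0.0055
gripper_force: 49.2
```

```bash
python3 -m pendant '[{"dx":0,"dy":0,"dz":0,"rx":0,"ry":0,"rz":0,"hand":0.022},{"dx":0,"dy":0,"dz":0,"rx":0,"ry":0,"rz":0,"hand":0.022},{"dx":0,"dy":0,"dz":0,"rx":0,"ry":0,"rz":0,"hand":0.022},{"dx":0,"dy":0,"dz":0,"rx":0,"ry":0,"rz":0,"hand":0.022},{"dx":0,"dy":0,"dz":-0.02,"rx":0,"ry":0,"rz":0,"hand":0.022},{"dx":0,"dy":0,"dz":-0.03,"rx":0,"ry":0,"rz":0,"hand":0.022},{"dx":0,"dy":0,"dz":-0.04,"rx":0,"ry":0,"rz":0,"hand":0.022},{"dx":0,"dy":0,"dz":-0.04,"rx":0,"ry":0,"rz":0,"hand":0.022},{"dx":0,"dy":0,"dz":-0.03,"rx":0,"ry":0,"rz":0,"hand":0.022},{"dx":0,"dy":0,"dz":0,"rx":0,"ry":0,"rz":0,"hand":0.022},{"dx":0,"dy":0,"dz":0,"rx":0,"ry":0,"rz":0,"hand":0.022}]'
python3 -c "
from h import *
togo(.27,-.17,.17);shot('wrist','wP')"
python3 -m pendant '[{"dx":0.0102,"dy":-0.0351,"dz":0,"rx":0,"ry":0,"rz":0,"hand":0.052},{"dx":0.0102,"dy":-0.0351,"dz":0,"rx":0,"ry":0,"rz":0,"hand":0.052},{"dx":0.0102,"dy":-0.0351,"dz":0,"rx":0,"ry":0,"rz":0,"hand":0.052},{"dx":0.0102,"dy":-0.0351,"dz":0,"rx":0,"ry":0,"rz":0,"hand":0.052},{"dx":0.0102,"dy":-0.0351,"dz":0,"rx":0,"ry":0,"rz":0,"hand":0.052},{"dx":0.0102,"dy":-0.0351,"dz":0,"rx":0,"ry":0,"rz":0,"hand":0.052},{"dx":0.0102,"dy":-0.0351,"dz":0,"rx":0,"ry":0,"rz":0,"hand":0.052},{"dx":0.0399,"dy":0.0033,"dz":0,"rx":0,"ry":0,"rz":0,"hand":0.052},{"dx":0.0399,"dy":0.0033,"dz":0,"rx":0,"ry":0,"rz":0,"hand":0.052},{"dx":0.0399,"dy":0.0033,"dz":0,"rx":0,"ry":0,"rz":0,"hand":0.052},{"dx":0.0399,"dy":0.0033,"dz":0,"rx":0,"ry":0,"rz":0,"hand":0.052}]'
python3 -m pendant '[{"dx":0.0399,"dy":0.0033,"dz":0,"rx":0,"ry":0,"rz":0,"hand":0.052},{"dx":0.0399,"dy":0.0033,"dz":0,"rx":0,"ry":0,"rz":0,"hand":0.052},{"dx":0.0399,"dy":0.0033,"dz":0,"rx":0,"ry":0,"rz":0,"hand":0.052},{"dx":0.0399,"dy":0.0033,"dz":0,"rx":0,"ry":0,"rz":0,"hand":0.052},{"dx":0.0137,"dy":0.0361,"dz":0,"rx":0,"ry":0,"rz":0,"hand":0.052},{"dx":0.0137,"dy":0.0361,"dz":0,"rx":0,"ry":0,"rz":0,"hand":0.052},{"dx":0.0137,"dy":0.0361,"dz":0,"rx":0,"ry":0,"rz":0,"hand":0.052},{"dx":0.0137,"dy":0.0361,"dz":0,"rx":0,"ry":0,"rz":0,"hand":0.052},{"dx":0.0137,"dy":0.0361,"dz":0,"rx":0,"ry":0,"rz":0,"hand":0.052}]'
python3 -m pendant '[{"dx":0,"dy":0,"dz":0.04,"rx":0,"ry":0,"rz":0,"hand":0.052},{"dx":0,"dy":0,"dz":0.04,"rx":0,"ry":0,"rz":0,"hand":0.052},{"dx":0,"dy":0,"dz":0,"rx":0,"ry":0,"rz":0,"hand":0.052},{"dx":0,"dy":0,"dz":0,"rx":0,"ry":0,"rz":0,"hand":0.052},{"dx":0,"dy":0,"dz":0,"rx":0,"ry":0,"rz":0,"hand":0.052},{"dx":0,"dy":0,"dz":0,"rx":0,"ry":0,"rz":0,"hand":0.052}]'
python3 - <<'E'
from h import *
togo(.4443,.2332,.011); d,T=shot('wrist','wQ')
g=cv2.cvtColor(d["frame"],cv2.COLOR_RGB2GRAY); c=cv2.HoughCircles(cv2.medianBlur(g,3)[:340],cv2.HOUGH_GRADIENT,1.2,60,param1=100,param2=28,minRadius=18,maxRadius=60)
for x in c[0][:6]: print(x.round(1), onz(*ray(d,x[0],x[1],T),.02).round(4))
E
```

```text
clock: 29.77
position: [0.5215, -0.2216, 0.1762]
ee_rot: [0.003, 0.678, 0.735, 0.001]
contact_force: [-0.0, -0.1, -0.5]
width: 0.022
gripper_force: 0.0
pos [ 0.5215 -0.2216  0.1762] yaw 94.63 tilt 0.31 togo [ 0.0718 -0.2465  0.0049] t 29.77
clock: 30.73
position: [0.268, -0.0084, 0.1724]
ee_rot: [-0.001, 0.68, 0.733, -0.001]
contact_force: [1.0, -0.3, 0.3]
width: 0.0519
gripper_force: 0.0
clock: 31.48
position: [0.4445, 0.2343, 0.1713]
ee_rot: [-0.001, 0.677, 0.736, -0.002]
contact_force: [0.5, -0.2, 0.4]
width: 0.0523
gripper_force: 0.0
clock: 31.98
position: [0.4457, 0.2338, 0.0956]
ee_rot: [0.001, 0.678, 0.735, 0.001]
contact_force: [-0.2, 0.3, 0.9]
width: 0.0516
gripper_force: 0.0
pos [0.4457 0.2338 0.0956] yaw 94.63 tilt 0.2 togo [-0.0005 -0.0018  0.0846] t 31.98
[276.6 215.4  22.7] [0.4434 0.2357 0.02  ]
[449.4  18.6  27.5] [0.5405 0.3718 0.02  ]
```

```bash
python3 - <<'E'
from h import *
for fn,c0 in(('wQ',(277,215)),('wI',(195,241)),('wE',(365,206))):
    d,T=load(fn); g=d["frame"][...,1].copy()
    for th in(165,185,205,225):
        m=(g>th).astype(np.uint8); n,l,s,c=cv2.connectedComponentsWithStats(m); i=l[c0[1],c0[0]]
        if i and s[i,4]<8000: print(fn,th,s[i],c[i].round(1),onz(*ray(d,*c[i],T),.02).round(4))
E
```

```text
wQ 165 [ 252  195   50   47 1680] [276.6 217.1] [0.4435 0.2344 0.02  ]
wQ 185 [ 257  195   44   44 1410] [276.9 216.8] [0.4437 0.2346 0.02  ]
wI 165 [ 169  219   49   47 1585] [193.9 240.9] [0.4447 0.2348 0.02  ]
wI 185 [ 174  220   43   41 1340] [194.  240.3] [0.4448 0.2353 0.02  ]
wE 165 [ 339  182   53   52 1989] [364.4 206.9] [0.4429 0.2343 0.02  ]
wE 185 [ 339  183   53   50 1827] [364.4 206.5] [0.4429 0.2345 0.02  ]
```

```bash
python3 -m pendant '[{"dx":0.0008,"dy":-0.002,"dz":0.03,"rx":0,"ry":0,"rz":0,"hand":0.052},{"dx":0,"dy":0,"dz":0.03,"rx":0,"ry":0,"rz":0,"hand":0.052},{"dx":0,"dy":0,"dz":0.02,"rx":0,"ry":0,"rz":0,"hand":0.052},{"dx":0,"dy":0,"dz":0,"rx":0,"ry":0,"rz":0,"hand":0.052},{"dx":0,"dy":0,"dz":0,"rx":0,"ry":0,"rz":0,"hand":0.052},{"dx":0,"dy":0,"dz":0,"rx":0,"ry":0,"rz":0,"hand":0.052},{"dx":0,"dy":0,"dz":0,"rx":0,"ry":0,"rz":0,"hand":0.052}]' 30
python3 -c "
from h import *
togo(.4438,.2345,.0115)"
```

```text
clock: 32.62
position: [0.4443, 0.2347, 0.0158]
ee_rot: [0.001, 0.678, 0.735, 0.002]
contact_force: [0.3, -0.4, -0.9]
width: 0.052
gripper_force: 0.0
pos [0.4443 0.2347 0.0158] yaw 94.63 tilt 0.25 togo [-0.0002 -0.0005  0.0043] t 32.62
```

```bash
python3 -m pendant '[{"dx":0,"dy":-0.0005,"dz":0.0055,"rx":0,"ry":0,"rz":0,"hand":0.052},{"dx":0,"dy":0,"dz":0,"rx":0,"ry":0,"rz":0,"hand":0.052},{"dx":0,"dy":0,"dz":0,"rx":0,"ry":0,"rz":0,"hand":0.052},{"dx":0,"dy":0,"dz":0,"rx":0,"ry":0,"rz":0,"hand":0.0},{"dx":0,"dy":0,"dz":0,"rx":0,"ry":0,"rz":0,"hand":0.0},{"dx":0,"dy":0,"dz":0,"rx":0,"ry":0,"rz":0,"hand":0.0},{"dx":0,"dy":0,"dz":0,"rx":0,"ry":0,"rz":0,"hand":0.0},{"dx":0,"dy":0,"dz":0,"rx":0,"ry":0,"rz":0,"hand":0.0},{"dx":0,"dy":0,"dz":0,"rx":0,"ry":0,"rz":0,"hand":0.0}]' 30
python3 -c "
from h import *
togo(.4438,.2345,.0115)"
python3 -m pendant '[{"dx":0,"dy":0,"dz":-0.01,"rx":0,"ry":0,"rz":0,"hand":0.0},{"dx":0,"dy":0,"dz":-0.03,"rx":0,"ry":0,"rz":0,"hand":0.0},{"dx":0,"dy":0,"dz":-0.04,"rx":0,"ry":0,"rz":0,"hand":0.0},{"dx":0,"dy":0,"dz":-0.04,"rx":0,"ry":0,"rz":0,"hand":0.0},{"dx":0,"dy":0,"dz":-0.04,"rx":0,"ry":0,"rz":0,"hand":0.0},{"dx":0,"dy":0,"dz":0,"rx":0,"ry":0,"rz":0,"hand":0.0},{"dx":0,"dy":0,"dz":0,"rx":0,"ry":0,"rz":0,"hand":0.0},{"dx":0,"dy":0,"dz":0,"rx":0,"ry":0,"rz":0,"hand":0.0}]'
python3 -c "
from h import *
togo(.27,.15,.17)"
```

```text
clock: 33.37
position: [0.4422, 0.2341, 0.0087]
ee_rot: [0.0, 0.678, 0.735, 0.0]
contact_force: [-0.9, -1.0, 5.8]
width: 0.0366
gripper_force: 29.8
pos [0.4422 0.2341 0.0087] yaw 94.63 tilt 0.02 togo [ 0.0003  0.0016 -0.0028] t 33.37
clock: 34.03
position: [0.4414, 0.2338, 0.1677]
ee_rot: [-0.0, 0.678, 0.735, -0.0]
contact_force: [0.9, 0.0, 0.2]
width: 0.0365
gripper_force: 30.2
pos [0.4414 0.2338 0.1677] yaw 94.63 tilt 0.05 togo [-0.0697 -0.1777 -0.0021] t 34.03
```

```bash
python3 -m pendant '[{"dx":-0.0139,"dy":-0.0355,"dz":0,"rx":0,"ry":0,"rz":0,"hand":0.0},{"dx":-0.0139,"dy":-0.0355,"dz":0,"rx":0,"ry":0,"rz":0,"hand":0.0},{"dx":-0.0139,"dy":-0.0355,"dz":0,"rx":0,"ry":0,"rz":0,"hand":0.0},{"dx":-0.0139,"dy":-0.0355,"dz":0,"rx":0,"ry":0,"rz":0,"hand":0.0},{"dx":-0.0139,"dy":-0.0355,"dz":0,"rx":0,"ry":0,"rz":0,"hand":0.0},{"dx":-0.0399,"dy":-0.0033,"dz":0,"rx":0,"ry":0,"rz":0,"hand":0.0},{"dx":-0.0399,"dy":-0.0033,"dz":0,"rx":0,"ry":0,"rz":0,"hand":0.0},{"dx":-0.0399,"dy":-0.0033,"dz":0,"rx":0,"ry":0,"rz":0,"hand":0.0},{"dx":-0.0399,"dy":-0.0033,"dz":0,"rx":0,"ry":0,"rz":0,"hand":0.0},{"dx":-0.0399,"dy":-0.0033,"dz":0,"rx":0,"ry":0,"rz":0,"hand":0.0},{"dx":-0.0399,"dy":-0.0033,"dz":0,"rx":0,"ry":0,"rz":0,"hand":0.0}]'
python3 -m pendant '[{"dx":-0.0399,"dy":-0.0033,"dz":0,"rx":0,"ry":0,"rz":0,"hand":0.0},{"dx":-0.0399,"dy":-0.0033,"dz":0,"rx":0,"ry":0,"rz":0,"hand":0.0},{"dx":-0.0143,"dy":0.0371,"dz":0,"rx":0,"ry":0,"rz":0,"hand":0.0},{"dx":-0.0143,"dy":0.0371,"dz":0,"rx":0,"ry":0,"rz":0,"hand":0.0},{"dx":-0.0143,"dy":0.0371,"dz":0,"rx":0,"ry":0,"rz":0,"hand":0.0},{"dx":-0.0143,"dy":0.0371,"dz":0,"rx":0,"ry":0,"rz":0,"hand":0.0},{"dx":-0.0143,"dy":0.0371,"dz":0,"rx":0,"ry":0,"rz":0,"hand":0.0},{"dx":0,"dy":0,"dz":0.04,"rx":0,"ry":0,"rz":0,"hand":0.0},{"dx":0,"dy":0,"dz":0.04,"rx":0,"ry":0,"rz":0,"hand":0.0},{"dx":0,"dy":0,"dz":0.03,"rx":0,"ry":0,"rz":0,"hand":0.0},{"dx":0,"dy":0,"dz":0,"rx":0,"ry":0,"rz":0,"hand":0.0},{"dx":0,"dy":0,"dz":0,"rx":0,"ry":0,"rz":0,"hand":0.0}]'
python3 -m pendant '[{"dx":0,"dy":0,"dz":0,"rx":0,"ry":0,"rz":0,"hand":0.0},{"dx":0,"dy":0,"dz":0,"rx":0,"ry":0,"rz":0,"hand":0.0},{"dx":0,"dy":0,"dz":0,"rx":0,"ry":0,"rz":0,"hand":0.0}]'
python3 -c "
from h import *
togo(.4606,-.2259,.0205)"
```

```text
clock: 34.95
position: [0.2685, -0.0907, 0.1668]
ee_rot: [-0.002, 0.678, 0.735, -0.0]
contact_force: [1.7, 0.2, -0.8]
width: 0.0366
gripper_force: 30.3
clock: 35.95
position: [0.4586, -0.2246, 0.0555]
ee_rot: [-0.004, 0.678, 0.735, -0.001]
contact_force: [0.8, -0.6, 0.7]
width: 0.0364
gripper_force: 30.3
clock: 36.2
position: [0.4621, -0.227, 0.0602]
ee_rot: [0.002, 0.678, 0.735, 0.0]
contact_force: [-0.2, -0.1, 0.7]
width: 0.0365
gripper_force: 30.3
pos [ 0.4621 -0.227   0.0602] yaw 94.63 tilt 0.24 togo [ 0.0013 -0.0015  0.0397] t 36.2
```

```bash
python3 -m pendant '[{"dx":0.0012,"dy":-0.0014,"dz":0.015,"rx":0,"ry":0,"rz":0,"hand":0.0},{"dx":0,"dy":0,"dz":0.015,"rx":0,"ry":0,"rz":0,"hand":0.0},{"dx":0,"dy":0,"dz":0.004,"rx":0,"ry":0,"rz":0,"hand":0.0},{"dx":0,"dy":0,"dz":0,"rx":0,"ry":0,"rz":0,"hand":0.0},{"dx":0,"dy":0,"dz":0,"rx":0,"ry":0,"rz":0,"hand":0.0},{"dx":0,"dy":0,"dz":0,"rx":0,"ry":0,"rz":0,"hand":0.0},{"dx":0,"dy":0,"dz":0,"rx":0,"ry":0,"rz":0,"hand":0.0}]'
python3 -c "
from h import *
togo(.4606,-.2259,.0205)"
```

```text
clock: 36.78
position: [0.4601, -0.2255, 0.0253]
ee_rot: [0.001, 0.678, 0.735, 0.0]
contact_force: [-1.5, 0.3, -0.2]
width: 0.0363
gripper_force: 30.3
pos [ 0.4601 -0.2255  0.0253] yaw 94.63 tilt 0.12 togo [-0.0004  0.0005  0.0048] t 36.78
```

```bash
python3 -m pendant '[{"dx":0,"dy":0.0005,"dz":0.0045,"rx":0,"ry":0,"rz":0,"hand":0.0},{"dx":0,"dy":0,"dz":0,"rx":0,"ry":0,"rz":0,"hand":0.0},{"dx":0,"dy":0,"dz":0,"rx":0,"ry":0,"rz":0,"hand":0.0},{"dx":0,"dy":0,"dz":0,"rx":0,"ry":0,"rz":0,"hand":0.0}]'
python3 -m pendant '[{"dx":0,"dy":0,"dz":0,"rx":0,"ry":0,"rz":0,"hand":0.046},{"dx":0,"dy":0,"dz":0,"rx":0,"ry":0,"rz":0,"hand":0.046},{"dx":0,"dy":0,"dz":0,"rx":0,"ry":0,"rz":0,"hand":0.046},{"dx":0,"dy":0,"dz":0,"rx":0,"ry":0,"rz":0,"hand":0.046},{"dx":0,"dy":0,"dz":-0.015,"rx":0,"ry":0,"rz":0,"hand":0.046},{"dx":0,"dy":0,"dz":-0.03,"rx":0,"ry":0,"rz":0,"hand":0.046},{"dx":0,"dy":0,"dz":-0.04,"rx":0,"ry":0,"rz":0,"hand":0.046},{"dx":0,"dy":0,"dz":-0.04,"rx":0,"ry":0,"rz":0,"hand":0.046},{"dx":-0.03,"dy":0.01,"dz":-0.025,"rx":0,"ry":0,"rz":0,"hand":0.046},{"dx":-0.03,"dy":0.01,"dz":0,"rx":0,"ry":0,"rz":0,"hand":0.046},{"dx":-0.03,"dy":0.01,"dz":0,"rx":0,"ry":0,"rz":0,"hand":0.046},{"dx":0,"dy":0,"dz":0,"rx":0,"ry":0,"rz":0,"hand":0.046}]'
python3 -m pendant '[{"dx":0,"dy":0,"dz":0,"rx":0,"ry":0,"rz":0,"hand":0.046},{"dx":0,"dy":0,"dz":0,"rx":0,"ry":0,"rz":0,"hand":0.046},{"dx":0,"dy":0,"dz":0,"rx":0,"ry":0,"rz":0,"hand":0.046}]'
python3 -c "
from h import *
shot('wrist','wR'); im=cv2.imread('pics/wR.png')
cv2.imwrite('pics/wRc.png',cv2.resize(im[:290,80:480],None,fx=2,fy=2,interpolation=cv2.INTER_CUBIC))"
```

```text
clock: 37.12
position: [0.4598, -0.225, 0.0198]
ee_rot: [-0.0, 0.678, 0.735, -0.0]
contact_force: [0.9, 0.5, -0.4]
width: 0.0366
gripper_force: 30.3
clock: 38.12
position: [0.5, -0.3183, 0.1708]
ee_rot: [0.004, 0.679, 0.734, -0.001]
contact_force: [0.8, -0.1, 0.4]
width: 0.0461
gripper_force: 0.0
clock: 38.37
position: [0.4962, -0.311, 0.1693]
ee_rot: [-0.001, 0.678, 0.735, 0.0]
contact_force: [-0.5, 0.1, 1.2]
width: 0.0459
gripper_force: 0.0
```

View pics/wRc.png

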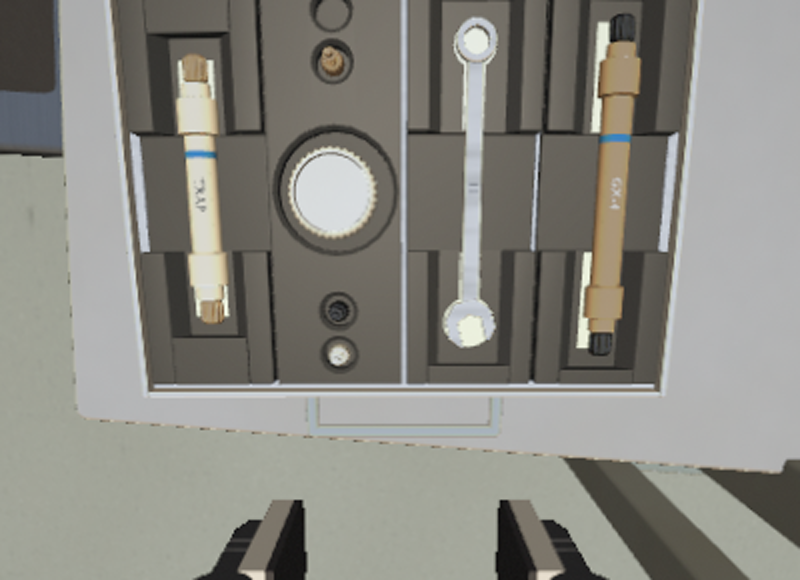

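All four look seated: short column (205,190), cap in its well (332,192), spanner (473,185) and long column (613,180), each within its pocket outline. I'll check the long column's height from two views.

```bash
python3 - <<'E'
from h import *
a,A=load('wH');b,B=load('wR')
L=[("band",(399,198.3),(387.5,69)),("topEnd",(403.3,147),(391.5,7.5)),("botEnd",(390,284),(379.5,177)),("cap well ctr ref spanner ring mark",(337,156),(317.5,20))]
for k,p,q in L: print(k,tri([ray(a,*p,A),ray(b,*q,B)]).round(4))
E
```

```text
band [ 0.5775 -0.1945  0.0237]
topEnd [ 0.5739 -0.1468  0.0213]
botEnd [ 0.5867 -0.2869  0.0199]
cap well ctr ref spanner ring mark [ 0.5149 -0.1606  0.0172]
```

```bash
python3 -c "
from h import *
print(manip.sign_off())"
```

```text
the job is handed in; nothing more can be done
None
```

The long column, short column, spanner and cap are each down in their own places in the tray and released; a last wrist picture showed all four in place, and the job was handed in at about 38 s.

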